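Close down the sample-preparation bench

TASK

Put the bench in order after sample preparation: take the knobbed lid off the largest white dish and put it aside, nest the other white dishes in it in size order, one inside the other, each sitting flat, and put the lid back on, seated on the rim. Stand every toppled square bottle upright again in the tray's row, on its long centre line in line with the jars. Leave the jars standing and leave the other things on the bench where they are.

Things in the scene. Friction and masses are not known exactly. Their poses are not given: they have to be found in the camera images.
- dish1: open round flat-bottomed white dish, straight walls, outer diameter 180 mm, height 80 mm, wall and floor 6 mm thick, rim plain (pinch the wall with one finger inside); origin at the centre of its underside, z up. The largest; the others are nested in it where it stands. 600 g.
- dish2: open round flat-bottomed white dish, straight walls, outer diameter 138 mm, height 62 mm, wall and floor 6 mm thick, rim plain (pinch the wall with one finger inside); origin at the centre of its underside, z up. 150 g. May be absent.
- dish3: open round flat-bottomed white dish, straight walls, outer diameter 98 mm, height 50 mm, wall and floor 6 mm thick, rim plain (pinch the wall with one finger inside); origin at the centre of its underside, z up. 80 g. May be absent.
- dish4: open round flat-bottomed white dish, straight walls, outer diameter 60 mm, height 40 mm, wall and floor 6 mm thick, rim plain (pinch the wall with one finger inside); origin at the centre of its underside, z up. The smallest, 40 g. May be absent.
- lid: white round lid of the largest dish, seated on it at the start: plate 184 mm across and 6 mm thick; below it a locating boss 148 mm across and 6 mm deep that drops into the dish's 168 mm mouth; on top a knob, 28 mm across, from 22 to 46 mm above the origin, on a thin stem. Origin at the centre of the boss's underside (74 mm above the largest dish's underside when seated), z up; 180 g.
- tray: long low grey spill tray fixed to the bench, the bottles' single-file lane: 470 x 178 mm outside, lip 18 mm high, walls and floor 4 mm thick; origin at the centre of its underside, x along its length, y across. Bottles and jars share its long centre line at spacings of about 95 mm.
- bottle1: tall square plastic bottle, lying on its side in the tray at the start, roughly across it, neck to either side: body 48 x 48 x 108 mm, then shoulder and a round white cap 34 mm across, 150 mm long in all, 160 g; origin on its axis half way along (75 mm from the base, 75 mm from the cap's top), z points from base to cap, x and y square to its flat faces. May be absent.
- bottle2: tall square plastic bottle, lying on its side in the tray at the start, roughly across it, neck to either side: body 48 x 48 x 108 mm, then shoulder and a round white cap 34 mm across, 150 mm long in all, 160 g; origin on its axis half way along (75 mm from the base, 75 mm from the cap's top), z points from base to cap, x and y square to its flat faces. May be absent.
- bottle3: tall square plastic bottle, lying on its side in the tray at the start, roughly across it, neck to either side: body 48 x 48 x 108 mm, then shoulder and a round white cap 34 mm across, 150 mm long in all, 160 g; origin on its axis half way along (75 mm from the base, 75 mm from the cap's top), z points from base to cap, x and y square to its flat faces. May be absent.
- jar1: squat amber jar standing in the tray's row among the bottles, 54 mm across, 95 mm high; origin at the centre of its underside, z up. Leave it standing.
- jar2: another such jar, at the far end of the row. Leave it standing.
- wash: white wash bottle standing on the bench, 68 mm across, 150 mm high; origin at its underside's centre. Not part of the job.
- tipbox: grey box 75 x 110 x 55 mm on the bench; origin at its underside's centre. Not part of the job.
- vial: small amber jar on the bench, 50 mm across, 70 mm high; origin at its underside's centre. Not part of the job.
- spatula: spatula 190 mm long lying on the bench; origin near the middle of its length. Not part of the job.

How it is judged (in metres and radians):
On the way, in this order (a step that is already met when the one before it is completed fails the run):
1. every dish present is nested in size order in the largest, flat on the floor of the next larger one present (angle between dish1's own z axis and vertical below 0.04 rad and height (world z) of dish1 below 0.006 m and horizontal distance between dish2 and dish1 below 0.018 m and z of dish2 in the frame of dish1 between 0.003 and 0.01 m and horizontal distance between dish3 and dish1 below 0.038 m and z of dish3 in the frame of dish1 between 0.003 and 0.016 m and horizontal distance between dish4 and dish1 below 0.057 m and z of dish4 in the frame of dish1 between 0.003 and 0.022 m and horizontal distance between dish3 and dish2 below 0.017 m and z of dish3 in the frame of dish2 between 0.003 and 0.01 m and horizontal distance between dish4 and dish2 below 0.036 m and z of dish4 in the frame of dish2 between 0.003 and 0.016 m and horizontal distance between dish4 and dish3 below 0.016 m and z of dish4 in the frame of dish3 between 0.003 and 0.01 m and angle between each of dish2, dish3, dish4's own z axis and vertical below 0.06 rad), for 0.2 s.
2. the lid is seated on the largest dish (horizontal distance between lid and dish1 below 0.013 m and z of lid in the frame of dish1 between 0.07 and 0.078 m and angle between lid's own z axis and vertical below 0.05 rad), for 0.2 s.
At the end, for the whole second after the job is handed in: All dishes present nested in size order, each flat (3 degrees) on the next larger's floor; lid seated on the largest, within 13 mm of centre, flat; every square bottle upright (4.5 degrees), base on the tray floor, axis within 35 mm of its long centre line, at rest; jars standing (all of step 1 and all of step 2 and angle between each of bottle1, bottle2, bottle3's own z axis and vertical below 0.08 rad and y of bottle1 in the frame of tray between -0.035 and 0.035 m and x of bottle1 in the frame of tray between -0.21 and 0.21 m and z of each of bottle1, bottle2, bottle3 in the frame of tray below 0.085 m and linear speed of each of bottle1, bottle2, bottle3 below 0.02 m/s and y of bottle2 in the frame of tray between -0.035 and 0.035 m and x of bottle2 in the frame of tray between -0.21 and 0.21 m and y of bottle3 in the frame of tray between -0.035 and 0.035 m and x of bottle3 in the frame of tray between -0.21 and 0.21 m and angle between each of jar1, jar2's own z axis and vertical below 0.2 rad); the robot touches nothing.
It fails at once if a jar in the tray is knocked over (angle between any of jar1, jar2's own z axis and vertical above 0.6 rad).
It fails at once if one of the other things on the bench is pushed more than 60 mm from its place (distance of any of wash, tipbox, vial, spatula from where it was at the start of the episode above 0.06 m).
Of dish2, dish3, dish4, bottle1, bottle2, bottle3 only 5 to 6 are there at a start; the rules pass over those that are not, and their reading is None.
At some moment in a run one of dish2, dish3, dish4 may be knocked a few centimetres aside while the robot is not near it.
Once in a run the grip may slacken for a moment while it holds something.
It also fails if it takes over 192 s, if anything falls off the work surface, if the arm or the gripper's body presses on something with over 40 N, if the wrist force passes 120 N, or if a joint passes its speed limit or range.

ROBOT

A 6-joint arm with a two-finger parallel gripper is mounted at the origin on the work surface. World frame = base frame: x ahead of the robot, y to its left, z up, the work surface at z = 0. Lengths are in m, angles in degrees, forces in N, time in s.
With the tool pointing down it reaches from about 0.325 to 0.775 m from the base axis. Payload 5.5 kg.
Tool frame: the origin (TCP) lies between the finger pads; the fingertips stand 25 mm ahead of it and the grasp point (between the pads) lies 6 mm ahead of it; z points along the fingers, y is the line along which they close (so a half turn about z gives the same grasp; the last joint's range is limited). The gripper opens to 85 mm and grips with 20 to 120 N. Pads are 22 mm wide; open, the fingers measure 114 mm over their backs; the gripper's body (76 mm by 85 mm) begins 54 mm behind the grasp point. The pads swing forward as they close: fully open they stand 13 mm farther back than shut.
Start: joints at [60.808, 5.22, 70.514, -0, 104.267, -3.249], TCP at [0.262, 0.54, 0.256] pointing down, gripper open.
Joint ranges: [-164.24, 164.24], [-49.07, 125.15], [9.68, 141.18], [-86.29, 266.29], [3.28, 154.24], [-151.56, 151.56]. Speed limits (degrees/s): [147.25, 147.25, 172.46, 180, 180, 180].

INTERFACE

Orientations are given as a 3x3 rotation matrix whose columns are the frame's x, y, z axes.
In Python, from rig import r, imaging, workorder gives the robot as it stands. The module is installed in compiled form; this text tells all that it offers.
- The arm moves only by the tool arm_command, never from a script. Its argument "rows" is a list of rows, each an object with "travel": the shift along the tool's x, y, z as a fraction of full scale, a list of three; "roll": the turn about the tool's z as a fraction of full scale. In form: [{"travel": [dx, dy, dz], "roll": roll}, ...]. A call has 1 to 8 rows; each row is the pose to reach, as a shift and turn from the pose commanded when the call began, along the tool's axes at that moment, turning the shorter way round; what a row does not reach only later rows make up. Full scale, the value 1, is 0.15 m for a shift and pi rad for a turn. A row lasts 1/10 s, in which the tool goes at most 50 mm and 8.59 degrees, less where a joint would pass 70% of its speed; a pose out of reach is approached as far as the arm can. A call with a number of a shift or a turn outside -1 to 1 is refused whole. A call with a gripper value outside its range is refused whole. "jaw" is the finger opening in mm, from 0 to 85.4, set as the call begins (left out, the last holds). The fingers move at their own pace and stop on an object; "force" is the grip in N (left out, the last holds). Time passes only in rows, so rows that repeat a pose let the fingers close. It gives the time, the measured TCP pose, the force, the opening and the grip force at its end, in the units of the state.
- r.read_state(): the state, without advancing time (a new reading comes with each control period).
- imaging.get_image(name): name is "side" or "top"; returns (picture, depth): 384x512x3 uint8, red, green, blue; 384x512 float32, m along the optical axis (not along the pixel's ray), 0 where there is no reading.
- imaging.camera_info(name): a dict with "mtx" (3x3 intrinsics, pixels), "R" (3x3) and "t" (3): a world point X has camera coordinates R X + t. Camera axes: x right, y down, z forward; pixel columns grow to the right and rows downward; lengths in m; the calibration is good to about 2 mm. A picture is of the moment at which its call begins. camera_info takes no time and is no camera call.
- workorder.sign_off(): hands the job in; it is judged then, once.
The state is a dict: "time": time; "qpos": joint angles; "qd": joint speeds; "joint_efforts": joint torques, N m; "tcp_pos": TCP position; "tool_rot": TCP orientation; "force": force on the tool from outside, world axes, zero at the start; "moment": the same for the moment, N m; "grip_width": opening from 0.0 (shut) to 1.0 (fully open); "grip_force": force on a finger pad.
Only numpy, scipy, OpenCV 4.12 (cv2) and the standard library are available. Lean on these libraries where they do the work, as an engineer would, in place of code of your own. Each camera call takes 0.05 s, during which the arm holds its last target. There are 200 camera calls.

## Working session

There is one attempt and no reset: what is moved stays moved. The work goes in short steps, Python scripts to look and compute and a tool call to move; the robot and the scene stay as the last step left them, time stands still between calls to the robot, and variables do not carry over. Pictures are saved under pics/ and viewed, at most 14 in all, crops included, and the job is handed in when it is done.

Besides the shell and the picture viewer there is one more tool, called after "Emit:" in YAML: its name, and indented under it one key for each argument. arm_command: Moves the arm, as the interface text tells. Its arguments: {"type":"object","properties":{"rows":{"type":"array"},"jaw":{"type":"number"},"force":{"type":"number"}},"required":["rows"]}

```bash
mkdir -p pics
cat > h.py <<'E'
import numpy as np, cv2
from rig import r, imaging, workorder
def cloud(name):
    im,d=imaging.get_image(name); c=imaging.camera_info(name)
    K,R,t=[np.array(c[k],float) for k in("mtx","R","t")]
    v,u=np.mgrid[:384,:512]
    P=np.stack([(u-K[0,2])/K[0,0]*d,(v-K[1,2])/K[1,1]*d,d],-1)
    return im,d,(P-t.reshape(3))@R
def save(im,n,s=1.5): cv2.imwrite("pics/"+n,cv2.resize(im[...,::-1],None,fx=s,fy=s))
E
python3 - <<'E'
from h import *
for n in("top","side"):
    im,d,P=cloud(n); save(im,n+"0.png"); np.savez(n+"0.npz",im=im,d=d,P=P)
    c=imaging.camera_info(n); print(n,c, (d==0).mean())
s=r.read_state(); print(s)
E
```

```text
top {'mtx': array([[396.49389457,   0.        , 253.89989907],
       [  0.        , 396.49389457, 193.54196266],
       [  0.        ,   0.        ,   1.        ]]), 'R': array([[-0.02913328, -0.99944819,  0.01595501],
       [-0.9863805 ,  0.02616006, -0.16238582],
       [ 0.16187883, -0.02046854, -0.98659834]]), 't': array([-0.03989751,  0.56154466,  1.08963501])} 0.00384521484375
side {'mtx': array([[422.2304936 ,   0.        , 260.26582608],
       [  0.        , 422.2304936 , 188.84129307],
       [  0.        ,   0.        ,   1.        ]]), 'R': array([[ 0.98916268, -0.14609777,  0.01458195],
       [-0.09521102, -0.71387599, -0.69376937],
       [ 0.11176786,  0.6848624 , -0.7200496 ]]), 't': array([-0.55418536,  0.0760168 ,  1.56088652])} 0.00372314453125
{'time': 0.1, 'qpos': array([ 6.08087551e+01,  5.26142675e+00,  7.05757847e+01,  1.54380473e-03,
        1.04264970e+02, -3.25024701e+00]), 'qd': array([-0.076659  , -0.13830178, -0.11818316, -0.02827651, -0.03631542,
        0.01625572]), 'joint_efforts': array([ 2.75224505e-03, -4.60208237e+01, -4.19220793e+01, -2.35995867e-04,
        1.05008544e-02, -9.71742196e-06]), 'tcp_pos': array([0.26237987, 0.53937013, 0.25522844]), 'tool_rot': array([[-8.99247833e-01,  4.37438611e-01, -8.92605218e-04],
       [ 4.37439503e-01,  8.99246516e-01, -1.54416053e-03],
       [ 1.27196698e-04, -1.77904379e-03, -9.99998409e-01]]), 'force': array([-0.85089226, -0.41346644, -0.21331283]), 'moment': array([-0.03733394, -0.04166089,  0.03095599]), 'grip_force': 0.0, 'grip_width': 0.9992781422623092}
```

View pics/top0.png

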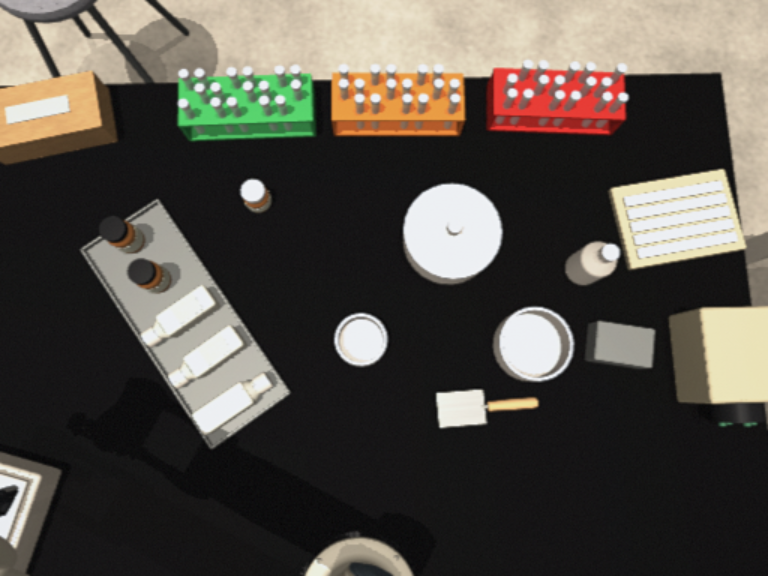

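View pics/side0.png

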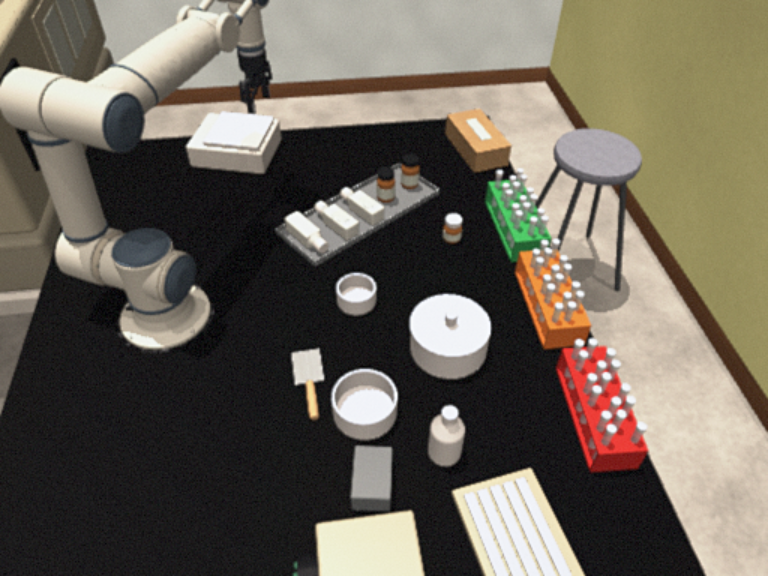

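The top view shows the lidded dish1 at about (453,232) in the 1.5x picture, dish2 at (534,344), dish3 at (361,340), and no dish4. The tray holds three bottles, caps at (152,332), (180,377) and (263,382), and two jars at its upper-left end. The side view agrees. Next I'll measure.

```bash
cat >> h.py <<'E'
def circ(p):
    p=np.asarray(p)[:,:2]
    for _ in range(4):
        A=np.c_[2*p,np.ones(len(p))]; s=np.linalg.lstsq(A,(p**2).sum(1),rcond=None)[0]
        rr=np.sqrt(s[2]+s[:2]@s[:2]); e=abs(np.linalg.norm(p-s[:2],axis=1)-rr); p=p[e<max(.003,2*np.median(e))]
    return s[:2].round(4),round(2*rr,4),len(p)
def box(P,im,x,y,z,white=True):
    m=(P[...,0]>x[0])&(P[...,0]<x[1])&(P[...,1]>y[0])&(P[...,1]<y[1])&(P[...,2]>z[0])&(P[...,2]<z[1])
    if white: m&=(im.min(-1)>90)&(np.ptp(im.astype(int),axis=-1)<60)
    return m
E
python3 - <<'E'
from h import *
D={}
for n in("top","side"):
    f=np.load(n+"0.npz"); D[n]=(f["im"],f["P"])
im,P=D["top"]
for nm,u,v in [("lidknob",455,228),("plate",430,215),("d2floor",534,344),("d3floor",361,340),("wash",608,252),("vial",253,188),("tip",620,345),("spat",460,410),("jar1",146,272),("jar2",116,230),("b1",222,405),("b1cap",263,382),("b2",212,355),("b2cap",178,379),("b3",185,315),("b3cap",152,334),("tray TL",82,250),("TR",158,202),("BL",212,445),("BR",288,392)]:
    print(nm,P[int(v/1.5),int(u/1.5)].round(3))
def up(n,c,z,rad):
    im,P=D[n]; m=box(P,im,(c[0]-rad,c[0]+rad),(c[1]-rad,c[1]+rad),z); return P[m]
for n in D:
  im,P=D[n]
  c2=P[229,356] if n=="top" else c2; c3=P[226,240] if n=="top" else c3; c1=P[143,287] if n=="top" else c1
  print(n,"rim2",circ(up(n,c2,(.055,.068),.095)),"rim3",circ(up(n,c3,(.042,.056),.075)))
  q=up(n,c1,(.075,.09),.11); h=cv2.convexHull(q[:,:2].astype(np.float32))[:,0]; print("lid",circ(h))
  q=up(n,c1,(.112,.13),.04); print("knob",q.mean(0) if len(q) else 0,len(q))
# bottles in tray
  m=box(P,im,(.2,.8),(.1,.6),(.035,.062))
  k,lab,st,ce=cv2.connectedComponentsWithStats(m.astype(np.uint8))
  for i in range(1,k):
    if st[i,4]>80:
      q=P[lab==i]; r_=cv2.minAreaRect(q[:,:2].astype(np.float32)*1000); print("blob",st[i,4],q.mean(0).round(3),r_)
  m=box(P,im,(.1,.9),(.1,.7),(.004,.03),False)&(np.ptp(im.astype(int),axis=-1)<40)&(im.max(-1)>70)
  k,lab,st,ce=cv2.connectedComponentsWithStats(m.astype(np.uint8)); 
  q=P[m&(P[...,1]>.15)]; print("tray",cv2.minAreaRect(q[:,:2].astype(np.float32)*1000))
E
```

```text
lidknob [ 0.661 -0.192  0.116]
plate [ 0.696 -0.15   0.086]
d2floor [ 0.453 -0.353  0.006]
d3floor [ 0.472 -0.013  0.008]
wash [ 0.601 -0.454  0.152]
vial [0.763 0.186 0.069]
tip [ 0.443 -0.501  0.053]
spat [ 0.331 -0.2    0.001]
jar1 [0.597 0.372 0.101]
jar2 [ 0.376 -0.032  1.167]
b1 [0.354 0.242 0.051]
b1cap [0.395 0.169 0.046]
b2 [0.448 0.263 0.051]
b2cap [0.406 0.328 0.045]
b3 [0.522 0.314 0.055]
b3cap [0.491 0.378 0.045]
tray TL [0.663 0.531 0.018]
TR [0.757 0.384 0.018]
BL [0.281 0.271 0.009]
BR [0.375 0.126 0.02 ]
top rim2 (array([ 0.4507, -0.3389]), np.float64(0.1314), 319) rim3 (array([ 0.4688, -0.0131]), np.float64(0.0915), 234)
lid (array([ 0.6657, -0.1898]), np.float64(0.1809), 38)
knob [ 0.66669417 -0.18522038  0.11949725] 41
blob 832 [0.524 0.326 0.05 ] ((521.1329956054688, 333.4111328125), (49.245948791503906, 150.45034790039062), 34.03777313232422)
blob 855 [0.446 0.272 0.05 ] ((442.72479248046875, 279.9889831542969), (48.88908767700195, 150.20883178710938), 34.50555419921875)
blob 882 [0.357 0.23  0.05 ] ((360.39300537109375, 226.01974487304688), (48.27606201171875, 
[... 159 characters left out ...]
y([ 0.4528, -0.3448]), np.float64(0.1312), 272) rim3 (array([ 0.4707, -0.0183]), np.float64(0.0919), 114)
lid (array([ 0.6684, -0.1925]), np.float64(0.1816), 21)
knob [ 0.66764284 -0.18752915  0.12118891] 17
blob 281 [0.526 0.314 0.049] ((522.6715087890625, 325.8431701660156), (51.138465881347656, 155.79029846191406), 34.999900817871094)
blob 292 [0.451 0.258 0.05 ] ((444.02056884765625, 274.0124206542969), (49.79204559326172, 153.92330932617188), 34.26022720336914)
blob 319 [0.359 0.219 0.049] ((363.3026428222656, 221.1376953125), (53.1162109375, 152.25054931640625), 32.292667388916016)
tray ((497.271728515625, 424.64886474609375), (792.796630859375, 548.8480834960938), 0.06649602949619293)
```

Emit:
arm_command:
  rows:
    - {"travel":[-0.5,-0.35,0],"roll":0.356}
    - {"travel":[-1,-0.7,0],"roll":0.356}
    - {"travel":[-1,-0.7,0],"roll":0.356}
    - {"travel":[-1,-0.7,0],"roll":0.356}
    - {"travel":[-1,-0.7,0],"roll":0.356}
    - {"travel":[-1,-0.7,0],"roll":0.356}
    - {"travel":[-1,-0.7,0],"roll":0.356}
    - {"travel":[-1,-0.7,0],"roll":0.356}
  jaw: 60
  force: 30

```text
time: 0.9
tcp_pos: [0.3515, 0.3792, 0.2558]
tool_rot: [[0.006, 1.0, -0.001], [1.0, -0.006, -0.001], [-0.001, -0.001, -1.0]]
force: [-0.2, -0.3, -0.1]
grip_width: 0.703
grip_force: 0.0
```

Emit:
arm_command:
  rows:
    - {"travel":[-1,0.5,0],"roll":0}
    - {"travel":[-1,0.5,0],"roll":0}
    - {"travel":[-1,0.5,0],"roll":0}
    - {"travel":[-1,0.5,0],"roll":0}
    - {"travel":[-1,0.5,0],"roll":0}
    - {"travel":[-1,0.5,0],"roll":0}

```text
time: 1.5
tcp_pos: [0.4263, 0.2295, 0.2559]
tool_rot: [[0.001, 1.0, -0.001], [1.0, -0.001, 0.0], [0.0, -0.001, -1.0]]
force: [0.0, 0.3, -0.4]
grip_width: 0.702
grip_force: 0.0
```

Emit:
arm_command:
  rows:
    - {"travel":[-1,0.5,0],"roll":0}
    - {"travel":[-1,0.5,0],"roll":0}
    - {"travel":[-1,0.5,0],"roll":0}
    - {"travel":[-1,0.5,0],"roll":0}
    - {"travel":[-1,0.5,0],"roll":0}
    - {"travel":[-1,0.5,0],"roll":0}

```text
time: 2.1
tcp_pos: [0.5011, 0.0808, 0.256]
tool_rot: [[-0.001, 1.0, -0.001], [1.0, 0.001, 0.001], [0.001, -0.001, -1.0]]
force: [-0.3, -0.5, -0.5]
grip_width: 0.705
grip_force: 0.0
```

Emit:
arm_command:
  rows:
    - {"travel":[-1,0.5,0],"roll":0}
    - {"travel":[-1,0.5,0],"roll":0}
    - {"travel":[-1,0.5,0],"roll":0}
    - {"travel":[-1,0.5,0],"roll":0}
    - {"travel":[-1,0.5,0],"roll":0}
    - {"travel":[-1,0.5,0],"roll":0}

```text
time: 2.7
tcp_pos: [0.5761, -0.0686, 0.2563]
tool_rot: [[-0.001, 1.0, -0.001], [1.0, 0.001, 0.001], [0.001, -0.001, -1.0]]
force: [-0.3, 0.3, -0.5]
grip_width: 0.707
grip_force: 0.0
```

Emit:
arm_command:
  rows:
    - {"travel":[-0.8,0.605,0.3],"roll":0}
    - {"travel":[-0.8,0.605,0.3],"roll":0}
    - {"travel":[-0.8,0.605,0.3],"roll":0}
    - {"travel":[-0.8,0.605,0.6],"roll":0}
    - {"travel":[-0.8,0.605,0.8],"roll":0}
    - {"travel":[-0.8,0.605,0.93],"roll":0}
    - {"travel":[-0.8,0.605,0.93],"roll":0}
    - {"travel":[-0.8,0.605,0.93],"roll":0}

```text
time: 3.5
tcp_pos: [0.6672, -0.1886, 0.1179]
tool_rot: [[-0.002, 1.0, 0.001], [1.0, 0.002, 0.0], [0.0, 0.001, -1.0]]
force: [-0.3, -0.9, 0.8]
grip_width: 0.702
grip_force: 0.0
```

Emit:
arm_command:
  rows:
    - {"travel":[0,0,0],"roll":0}
    - {"travel":[0,0,0],"roll":0}
    - {"travel":[0,0,0],"roll":0}
    - {"travel":[0,0,0],"roll":0}
    - {"travel":[0,0,0],"roll":0}
    - {"travel":[0,0,0],"roll":0}
    - {"travel":[0,0,0],"roll":0}
    - {"travel":[0,0,0],"roll":0}
  jaw: 0
  force: 50

```text
time: 4.3
tcp_pos: [0.6679, -0.1905, 0.1197]
tool_rot: [[0.0, 1.0, 0.004], [1.0, -0.0, -0.001], [-0.001, 0.004, -1.0]]
force: [-0.0, 1.9, 6.5]
grip_width: 0.307
grip_force: 49.6
```

Emit:
arm_command:
  rows:
    - {"travel":[0,0,-0.1],"roll":0}
    - {"travel":[0,0,-0.25],"roll":0}
    - {"travel":[0,0,-0.4],"roll":0}
    - {"travel":[0,0,-0.4],"roll":0}

```text
time: 4.7
tcp_pos: [0.6683, -0.1912, 0.1821]
tool_rot: [[0.001, 1.0, 0.007], [1.0, -0.001, -0.003], [-0.003, 0.007, -1.0]]
force: [1.9, 0.0, -0.7]
grip_width: 0.309
grip_force: 49.6
```

Emit:
arm_command:
  rows:
    - {"travel":[0.3,0,0],"roll":0}
    - {"travel":[0.6,-0.1,0],"roll":0}
    - {"travel":[0.9,-0.1,0],"roll":0}
    - {"travel":[0.9,-0.1,0],"roll":0}
    - {"travel":[0.9,-0.1,0],"roll":0}

```text
time: 5.2
tcp_pos: [0.6517, -0.0546, 0.1758]
tool_rot: [[-0.002, 1.0, -0.001], [1.0, 0.002, -0.0], [-0.0, -0.001, -1.0]]
force: [-0.2, -0.1, -1.7]
grip_width: 0.31
grip_force: 49.9
```

Emit:
arm_command:
  rows:
    - {"travel":[0.3,-0.1,0.1],"roll":0}
    - {"travel":[0.6,-0.1,0.3],"roll":0}
    - {"travel":[0.83,-0.1,0.5],"roll":0}
    - {"travel":[0.83,-0.1,0.7],"roll":0}
    - {"travel":[0.83,-0.1,0.78],"roll":0}
    - {"travel":[0.83,-0.1,0.78],"roll":0}

```text
time: 5.8
tcp_pos: [0.6358, 0.0673, 0.0567]
tool_rot: [[0.002, 1.0, -0.005], [1.0, -0.002, -0.001], [-0.001, -0.005, -1.0]]
force: [-0.1, -0.4, -1.2]
grip_width: 0.31
grip_force: 50.1
```

Run:
```python
from h import *
s=r.read_state(); print(s["tcp_pos"],s["force"],s["grip_width"])
im,d,P=cloud("side"); save(im[100:300,150:450],"s1.png",2)
```

```text
[0.63577126 0.06726064 0.05666137] [-0.11932312 -0.37783137 -1.15820073] 0.30961155221699843
```

View pics/s1.png

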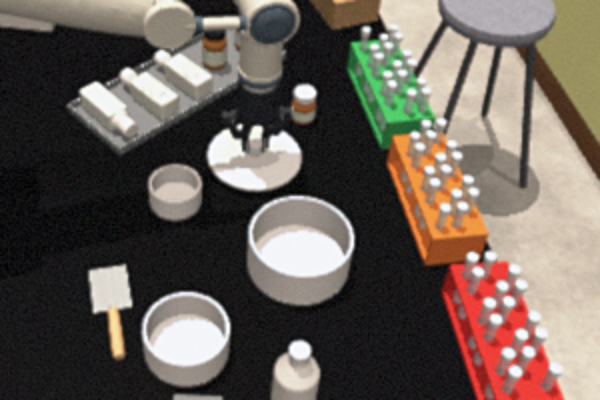

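The picture shows the lid held just above the bench at (254,155), with dish1 open at (300,248). I'll lower it, release it and retreat.

Emit:
arm_command:
  rows:
    - {"travel":[0,0,0.03],"roll":0}
    - {"travel":[0,0,0.06],"roll":0}
    - {"travel":[0,0,0.06],"roll":0}
    - {"travel":[0,0,0.06],"roll":0}

```text
time: 6.25
tcp_pos: [0.6373, 0.0686, 0.0513]
tool_rot: [[0.001, 1.0, 0.001], [1.0, -0.001, 0.0], [0.0, 0.001, -1.0]]
force: [-1.4, 0.2, -1.8]
grip_width: 0.307
grip_force: 50.1
```

Emit:
arm_command:
  rows:
    - {"travel":[0,0,0],"roll":0}
    - {"travel":[0,0,0],"roll":0}
    - {"travel":[0,0,0],"roll":0}
    - {"travel":[0,0,-0.3],"roll":0}
    - {"travel":[0,0,-0.6],"roll":0}
    - {"travel":[0,0,-0.9],"roll":0}
    - {"travel":[0,0,-0.9],"roll":0}
  jaw: 60

```text
time: 6.95
tcp_pos: [0.6398, 0.0692, 0.1958]
tool_rot: [[0.0, 1.0, 0.015], [1.0, -0.0, 0.001], [0.001, 0.015, -1.0]]
force: [0.9, -0.3, 1.5]
grip_width: 0.703
grip_force: 0.0
```

Emit:
arm_command:
  rows:
    - {"travel":[-1,-1,0],"roll":0}
    - {"travel":[-1,-1,0],"roll":0}
    - {"travel":[-1,-1,0],"roll":0}
    - {"travel":[-1,-1,0],"roll":0}
    - {"travel":[-1,-1,0],"roll":0}
    - {"travel":[-1,-1,0],"roll":0}
  jaw: 30

```text
time: 7.55
tcp_pos: [0.4862, -0.0822, 0.1862]
tool_rot: [[0.003, 1.0, 0.001], [1.0, -0.003, -0.0], [-0.0, 0.001, -1.0]]
force: [0.4, 0.5, 0.5]
grip_width: 0.352
grip_force: 0.0
```

```bash
cat > dishes.py <<'E'
from h import *
for n in("top","side"):
    im,d,P=cloud(n)
    for nm,c,rad,z in [("d1",(.667,-.19),.11,(.072,.09)),("d2",(.452,-.342),.11,(.055,.068)),("d3",(.47,-.0155),.09,(.042,.056)),("lid",(.636,.067),.11,(.006,.018))]:
        q=P[box(P,im,(c[0]-rad,c[0]+rad),(c[1]-rad,c[1]+rad),z)]
        if nm=="lid": q=cv2.convexHull(q[:,:2].astype(np.float32))[:,0]
        if len(q)>10: print(n,nm,circ(q),"z",np.median(q[:,2]).round(3) if q.shape[1]>2 else "")
    q=P[box(P,im,(.58,.69),(.01,.12),(.03,.06))]; print("knob",q.mean(0).round(4),len(q))
print(r.read_state()["tcp_pos"],r.read_state()["time"])
E
python3 dishes.py
```

```text
top d1 (array([ 0.6659, -0.1915]), np.float64(0.1726), 311) z 0.079
top d2 (array([ 0.4506, -0.3395]), np.float64(0.132), 311) z 0.061
top d3 (array([ 0.4682, -0.0125]), np.float64(0.0915), 140) z 0.05
top lid (array([0.6358, 0.0687]), np.float64(0.1817), 43) z 
knob [0.6341 0.0675 0.045 ] 78
side d1 (array([ 0.6683, -0.1972]), np.float64(0.1728), 304) z 0.08
side d2 (array([ 0.453 , -0.3451]), np.float64(0.1315), 245) z 0.062
side d3 (array([ 0.4709, -0.0186]), np.float64(0.0906), 117) z 0.049
side lid (array([0.6378, 0.0644]), np.float64(0.1845), 21) z 
knob [0.6375 0.0605 0.0433] 47
[ 0.48754838 -0.08065223  0.18596817] 7.65
```

Emit:
arm_command:
  rows:
    - {"travel":[-1,-0.3,0],"roll":0}
    - {"travel":[-1,-0.3,0],"roll":0}
    - {"travel":[-1,-0.3,0],"roll":0}
    - {"travel":[-1,-0.3,0],"roll":0}
    - {"travel":[-1,-0.3,0],"roll":0}

```text
time: 8.15
tcp_pos: [0.4425, -0.2314, 0.1853]
tool_rot: [[0.002, 1.0, -0.0], [1.0, -0.002, 0.001], [0.001, -0.0, -1.0]]
force: [0.8, 0.6, 0.2]
grip_width: 0.354
grip_force: 0.0
```

Emit:
arm_command:
  rows:
    - {"travel":[-0.75,-0.37,0],"roll":0}
    - {"travel":[-0.75,-0.37,0],"roll":0}
    - {"travel":[-0.75,-0.37,0],"roll":0}
    - {"travel":[-0.75,-0.37,0.3],"roll":0}
    - {"travel":[-0.75,-0.37,0.4],"roll":0}
    - {"travel":[-0.75,-0.37,0.4],"roll":0}
    - {"travel":[-0.75,-0.37,0.4],"roll":0}

```text
time: 8.85
tcp_pos: [0.3875, -0.3423, 0.1263]
tool_rot: [[-0.002, 1.0, 0.0], [1.0, 0.002, 0.0], [0.0, 0.0, -1.0]]
force: [0.3, 0.3, 0.1]
grip_width: 0.349
grip_force: 0.0
```

Emit:
arm_command:
  rows:
    - {"travel":[0,-0.01,0.2],"roll":0}
    - {"travel":[0,-0.01,0.4],"roll":0}
    - {"travel":[0,-0.01,0.47],"roll":0}
    - {"travel":[0,-0.01,0.47],"roll":0}
    - {"travel":[0,-0.01,0.47],"roll":0}

```text
time: 9.35
tcp_pos: [0.3859, -0.344, 0.0574]
tool_rot: [[-0.0, 1.0, 0.002], [1.0, 0.0, -0.002], [-0.002, 0.002, -1.0]]
force: [0.2, -0.9, 1.0]
grip_width: 0.352
grip_force: 0.0
```

Emit:
arm_command:
  rows:
    - {"travel":[0,0,0],"roll":0}
    - {"travel":[0,0,0],"roll":0}
    - {"travel":[0,0,0],"roll":0}
    - {"travel":[0,0,0],"roll":0}
    - {"travel":[0,0,0],"roll":0}
    - {"travel":[0,0,0],"roll":0}
  jaw: 0
  force: 60

```text
time: 9.95
tcp_pos: [0.386, -0.3443, 0.0575]
tool_rot: [[0.0, 1.0, 0.003], [1.0, -0.0, -0.002], [-0.002, 0.003, -1.0]]
force: [1.6, 1.6, 5.4]
grip_width: 0.063
grip_force: 59.8
```

Emit:
arm_command:
  rows:
    - {"travel":[0,0,-0.1],"roll":0}
    - {"travel":[0,0,-0.3],"roll":0}
    - {"travel":[0,0,-0.6],"roll":0}
    - {"travel":[0,0,-0.85],"roll":0}
    - {"travel":[0,0,-0.85],"roll":0}
    - {"travel":[0,0,-0.85],"roll":0}

```text
time: 10.55
tcp_pos: [0.3849, -0.3438, 0.1842]
tool_rot: [[0.001, 1.0, 0.001], [1.0, -0.001, -0.002], [-0.002, 0.001, -1.0]]
force: [0.2, -0.7, -2.1]
grip_width: 0.064
grip_force: 58.7
```

Run:
```python
from h import *
im,d,P=cloud("side"); save(im[100:350,150:450],"s2.png",2)
```

```text
(no output)
```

View pics/s2.png

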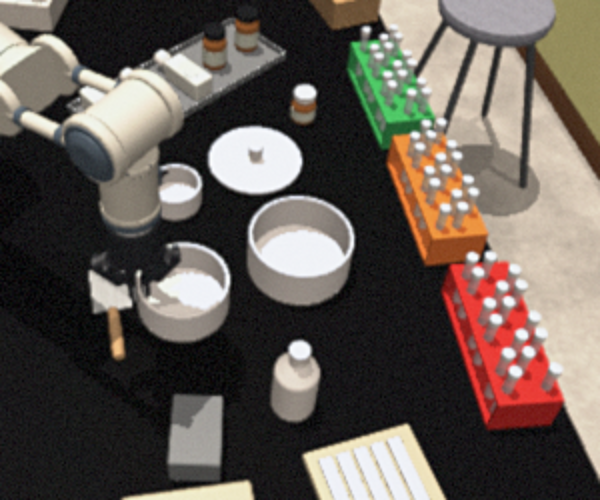

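Dish2 is held level at (185,290). I'll carry it over dish1.

Emit:
arm_command:
  rows:
    - {"travel":[0.17,0.25,0],"roll":0}
    - {"travel":[0.34,0.5,0],"roll":0}
    - {"travel":[0.5,0.74,0],"roll":0}
    - {"travel":[0.5,0.74,0],"roll":0}
    - {"travel":[0.5,0.74,0],"roll":0}

```text
time: 11.1
tcp_pos: [0.4956, -0.2674, 0.1801]
tool_rot: [[-0.002, 1.0, -0.005], [1.0, 0.002, 0.002], [0.002, -0.005, -1.0]]
force: [-0.0, 0.3, -1.4]
grip_width: 0.057
grip_force: 59.4
```

Emit:
arm_command:
  rows:
    - {"travel":[0.17,0.25,0],"roll":0}
    - {"travel":[0.34,0.5,0],"roll":0}
    - {"travel":[0.49,0.74,0],"roll":0}
    - {"travel":[0.49,0.74,0],"roll":0}
    - {"travel":[0.49,0.74,0],"roll":0}
    - {"travel":[0.49,0.74,0],"roll":0}

```text
time: 11.7
tcp_pos: [0.6057, -0.1963, 0.1821]
tool_rot: [[0.002, 1.0, -0.002], [1.0, -0.002, -0.0], [-0.0, -0.002, -1.0]]
force: [0.1, -0.2, -1.4]
grip_width: 0.056
grip_force: 59.8
```

Run:
```python
from h import *
for n in("top","side"):
    im,d,P=cloud(n)
    for nm,c,rad,z in [("d1",(.667,-.19),.11,(.074,.083)),("d2",(.667,-.194),.085,(.175,.205))]:
        q=P[box(P,im,(c[0]-rad,c[0]+rad),(c[1]-rad,c[1]+rad),z)]
        if len(q)>10: print(n,nm,circ(q),q[:,2].min(),q[:,2].max())
print(r.read_state()["tcp_pos"])
```

```text
top d1 (array([ 0.6661, -0.1917]), np.float64(0.1734), 158) 0.07401242799476575 0.08289365959898205
top d2 (array([ 0.6672, -0.1917]), np.float64(0.1303), 137) 0.17513118443898343 0.1922221503822915
side d1 (array([ 0.6682, -0.1969]), np.float64(0.173), 149) 0.07408792124155938 0.08298822117799368
side d2 (array([ 0.6699, -0.1984]), np.float64(0.1312), 238) 0.17503982546780947 0.2036196697439686
[ 0.6058426  -0.19643779  0.18295234]
```

Emit:
arm_command:
  rows:
    - {"travel":[0,0.03,0],"roll":0}
    - {"travel":[0,0.03,0.2],"roll":0}
    - {"travel":[0,0.03,0.4],"roll":0}
    - {"travel":[0,0.03,0.55],"roll":0}
    - {"travel":[0,0.03,0.68],"roll":0}
    - {"travel":[0,0.03,0.76],"roll":0}
    - {"travel":[0,0.03,0.78],"roll":0}
    - {"travel":[0,0.03,0.78],"roll":0}

```text
time: 12.6
tcp_pos: [0.6115, -0.1953, 0.0661]
tool_rot: [[0.001, 1.0, 0.0], [1.0, -0.001, -0.0], [-0.0, 0.0, -1.0]]
force: [0.1, -0.4, -1.2]
grip_width: 0.062
grip_force: 59.8
```

Run:
```python
from h import *
s=r.read_state();print(s["tcp_pos"],s["force"],s["grip_width"])
im,d,P=cloud("side"); save(im[100:300,250:450],"s3.png",2.5)
q=P[box(P,im,(.57,.77),(-.29,-.09),(.06,.073))]; print(circ(q),np.median(q[:,2]))
```

```text
[ 0.61148678 -0.19533184  0.06610393] [ 0.10656657 -0.36139663 -1.16853459] 0.06170775004370861
(array([ 0.6629, -0.197 ]), np.float64(0.1647), 292) 0.06760038877953306
```

View pics/s3.png

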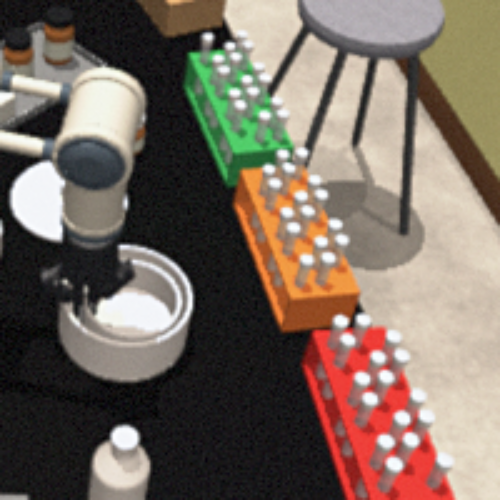

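Dish2 is inside dish1 at (125,305). I'll set it down and release it with a small opening.

Emit:
arm_command:
  rows:
    - {"travel":[0,0,0.015],"roll":0}
    - {"travel":[0,0,0.02],"roll":0}
    - {"travel":[0,0,0.02],"roll":0}

```text
time: 12.95
tcp_pos: [0.6119, -0.1952, 0.0636]
tool_rot: [[0.0, 1.0, 0.001], [1.0, -0.0, -0.001], [-0.001, 0.001, -1.0]]
force: [0.2, -0.5, -0.7]
grip_width: 0.061
grip_force: 60.0
```

Emit:
arm_command:
  rows:
    - {"travel":[0,0,0],"roll":0}
    - {"travel":[0,0,0],"roll":0}
    - {"travel":[0,0,0],"roll":0}
    - {"travel":[0,0,-0.1],"roll":0}
    - {"travel":[0,0,-0.35],"roll":0}
    - {"travel":[0,0,-0.6],"roll":0}
    - {"travel":[0,0,-0.8],"roll":0}
    - {"travel":[0,0,-0.8],"roll":0}
  jaw: 15

```text
time: 13.75
tcp_pos: [0.6127, -0.1959, 0.1901]
tool_rot: [[0.001, 1.0, 0.008], [1.0, -0.001, -0.004], [-0.004, 0.008, -1.0]]
force: [-0.2, -0.2, 0.6]
grip_width: 0.173
grip_force: 0.0
```

Emit:
arm_command:
  rows:
    - {"travel":[0.2,-0.3,0],"roll":0}
    - {"travel":[0.4,-0.6,0],"roll":0}
    - {"travel":[0.4,-1,0],"roll":0}
    - {"travel":[0.4,-1,0],"roll":0}
    - {"travel":[0.4,-1,0],"roll":0}
  jaw: 30

```text
time: 14.25
tcp_pos: [0.4593, -0.1347, 0.1828]
tool_rot: [[0.001, 1.0, -0.001], [1.0, -0.001, -0.0], [-0.0, -0.001, -1.0]]
force: [0.5, 0.4, 0.5]
grip_width: 0.352
grip_force: 0.0
```

```bash
sed -i 's/("d2",(.452,-.342),.11,(.055,.068))/("d2",(.67,-.194),.078,(.062,.073))/' dishes.py; python3 dishes.py
```

```text
top d1 (array([ 0.6651, -0.1915]), np.float64(0.1726), 357) z 0.079
top d2 (array([ 0.6733, -0.1911]), np.float64(0.1313), 287) z 0.068
top d3 (array([ 0.4686, -0.013 ]), np.float64(0.0916), 226) z 0.05
top lid (array([0.6358, 0.0682]), np.float64(0.1827), 42) z 
knob [0.6341 0.0676 0.0447] 78
side d1 (array([ 0.6674, -0.1973]), np.float64(0.1729), 298) z 0.079
side d2 (array([ 0.6761, -0.1959]), np.float64(0.1322), 191) z 0.068
side d3 (array([ 0.4708, -0.0188]), np.float64(0.0917), 90) z 0.049
side lid (array([0.638 , 0.0641]), np.float64(0.1848), 17) z 
knob [0.6372 0.0604 0.0427] 48
[ 0.46152624 -0.13515153  0.18291204] 14.35
```

Emit:
arm_command:
  rows:
    - {"travel":[0.3,-0.25,0],"roll":0}
    - {"travel":[0.6,-0.25,0],"roll":0}
    - {"travel":[0.79,-0.25,0],"roll":0}
    - {"travel":[0.79,-0.25,0.2],"roll":0}
    - {"travel":[0.79,-0.25,0.4],"roll":0}
    - {"travel":[0.79,-0.25,0.5],"roll":0}
    - {"travel":[0.79,-0.25,0.5],"roll":0}
    - {"travel":[0.79,-0.25,0.5],"roll":0}

```text
time: 15.15
tcp_pos: [0.4246, -0.0167, 0.1085]
tool_rot: [[0.001, 1.0, -0.0], [1.0, -0.001, 0.0], [0.0, -0.0, -1.0]]
force: [0.4, -0.5, 0.2]
grip_width: 0.35
grip_force: 0.0
```

Emit:
arm_command:
  rows:
    - {"travel":[0,0,0.2],"roll":0}
    - {"travel":[0,0,0.36],"roll":0}
    - {"travel":[0,0,0.42],"roll":0}
    - {"travel":[0,0,0.42],"roll":0}
    - {"travel":[0,0,0.42],"roll":0}

```text
time: 15.65
tcp_pos: [0.4251, -0.0168, 0.0466]
tool_rot: [[0.001, 1.0, 0.002], [1.0, -0.001, -0.0], [-0.0, 0.002, -1.0]]
force: [-0.5, 0.7, -0.4]
grip_width: 0.353
grip_force: 0.0
```

Emit:
arm_command:
  rows:
    - {"travel":[0,0,0],"roll":0}
    - {"travel":[0,0,0],"roll":0}
    - {"travel":[0,0,0],"roll":0}
    - {"travel":[0,0,0],"roll":0}
    - {"travel":[0,0,0],"roll":0}
    - {"travel":[0,0,0],"roll":0}
  jaw: 0
  force: 60

```text
time: 16.25
tcp_pos: [0.425, -0.0167, 0.0466]
tool_rot: [[0.0, 1.0, 0.003], [1.0, -0.0, -0.0], [-0.0, 0.003, -1.0]]
force: [-0.9, 0.1, 6.2]
grip_width: 0.074
grip_force: 55.6
```

Emit:
arm_command:
  rows:
    - {"travel":[0,0,-0.1],"roll":0}
    - {"travel":[0,0,-0.3],"roll":0}
    - {"travel":[0,0,-0.6],"roll":0}
    - {"travel":[0,0,-0.9],"roll":0}
    - {"travel":[0,0,-0.9],"roll":0}
    - {"travel":[0,0,-0.9],"roll":0}

```text
time: 16.85
tcp_pos: [0.4246, -0.0166, 0.1811]
tool_rot: [[0.0, 1.0, 0.003], [1.0, -0.0, -0.0], [-0.0, 0.003, -1.0]]
force: [-0.2, 0.3, -1.9]
grip_width: 0.071
grip_force: 55.3
```

Emit:
arm_command:
  rows:
    - {"travel":[-0.2,0.25,0],"roll":0}
    - {"travel":[-0.4,0.5,0],"roll":0}
    - {"travel":[-0.6,0.7,0],"roll":0}
    - {"travel":[-0.6,0.7,0],"roll":0}
    - {"travel":[-0.6,0.7,0],"roll":0}

```text
time: 17.35
tcp_pos: [0.5282, -0.1068, 0.1765]
tool_rot: [[0.002, 1.0, -0.006], [1.0, -0.002, 0.002], [0.002, -0.006, -1.0]]
force: [-0.7, -0.8, -0.7]
grip_width: 0.074
grip_force: 55.7
```

Emit:
arm_command:
  rows:
    - {"travel":[-0.2,0.25,0],"roll":0}
    - {"travel":[-0.4,0.5,0],"roll":0}
    - {"travel":[-0.58,0.69,0],"roll":0}
    - {"travel":[-0.58,0.69,0],"roll":0}
    - {"travel":[-0.58,0.69,0],"roll":0}
    - {"travel":[-0.58,0.69,0],"roll":0}

```text
time: 17.95
tcp_pos: [0.6318, -0.1923, 0.1802]
tool_rot: [[-0.001, 1.0, -0.0], [1.0, 0.001, 0.0], [0.0, -0.0, -1.0]]
force: [0.1, 0.0, -0.7]
grip_width: 0.07
grip_force: 55.9
```

Run:
```python
from h import *
for n in("top","side"):
    im,d,P=cloud(n)
    for nm,c,rad,z in [("d2",(.674,-.194),.078,(.063,.073)),("d3",(.677,-.194),.065,(.172,.2))]:
        q=P[box(P,im,(c[0]-rad,c[0]+rad),(c[1]-rad,c[1]+rad),z)]
        if len(q)>10: print(n,nm,circ(q),q[:,2].min(),q[:,2].max())
print(r.read_state()["tcp_pos"],r.read_state()["grip_width"])
```

```text
top d2 (array([ 0.6743, -0.1916]), np.float64(0.1328), 108) 0.06321173322834281 0.07261938696957954
top d3 (array([ 0.6717, -0.182 ]), np.float64(0.0828), 50) 0.17219469102851395 0.1866522533597832
side d2 (array([ 0.6778, -0.1939]), np.float64(0.1354), 111) 0.06300284489986213 0.07291582336676551
side d3 (array([ 0.6767, -0.1941]), np.float64(0.0912), 153) 0.17206944555922055 0.1934251163204131
[ 0.63191005 -0.19238445  0.1810565 ] 0.07375516932451094
```

Emit:
arm_command:
  rows:
    - {"travel":[-0.01,0.04,0],"roll":0}
    - {"travel":[-0.01,0.04,0.2],"roll":0}
    - {"travel":[-0.01,0.04,0.4],"roll":0}
    - {"travel":[-0.01,0.04,0.55],"roll":0}
    - {"travel":[-0.01,0.04,0.7],"roll":0}
    - {"travel":[-0.01,0.04,0.78],"roll":0}
    - {"travel":[-0.01,0.04,0.8],"roll":0}
    - {"travel":[-0.01,0.04,0.8],"roll":0}

```text
time: 18.85
tcp_pos: [0.6388, -0.1951, 0.0605]
tool_rot: [[0.0, 1.0, 0.001], [1.0, -0.0, -0.0], [-0.0, 0.001, -1.0]]
force: [-0.4, 0.5, -0.6]
grip_width: 0.071
grip_force: 55.9
```

Run:
```python
from h import *
s=r.read_state();print(s["tcp_pos"],s["force"],s["grip_width"])
im,d,P=cloud("side"); save(im[150:300,250:370],"s4.png",4)
```

```text
[ 0.63876946 -0.19506401  0.06051855] [-0.35692519  0.53069346 -0.63770771] 0.07096732165904084
```

View pics/s4.png

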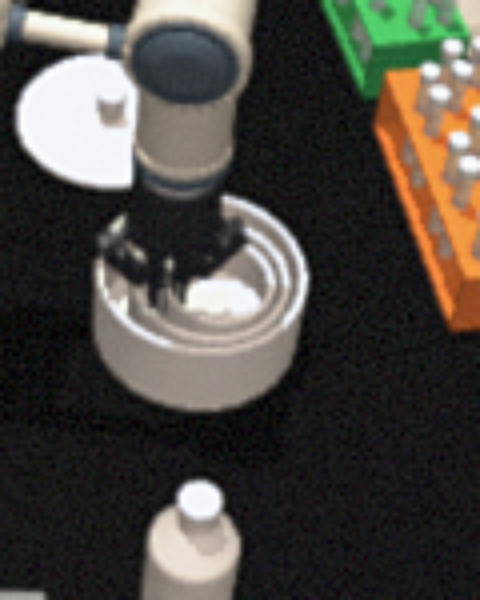

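Dish3 is concentric inside dish2 at about (215,290). I'll set it down, release, and measure.

Emit:
arm_command:
  rows:
    - {"travel":[0,0,0.01],"roll":0}
    - {"travel":[0,0,0.015],"roll":0}
    - {"travel":[0,0,0.015],"roll":0}

```text
time: 19.2
tcp_pos: [0.639, -0.1953, 0.0587]
tool_rot: [[0.0, 1.0, 0.002], [1.0, -0.0, -0.001], [-0.001, 0.002, -1.0]]
force: [-0.6, -0.0, 2.2]
grip_width: 0.07
grip_force: 56.2
```

Emit:
arm_command:
  rows:
    - {"travel":[0,0,0],"roll":0}
    - {"travel":[0,0,0],"roll":0}
    - {"travel":[0,0,0],"roll":0}
    - {"travel":[0,0,-0.1],"roll":0}
    - {"travel":[0,0,-0.35],"roll":0}
    - {"travel":[0,0,-0.6],"roll":0}
    - {"travel":[0,0,-0.8],"roll":0}
    - {"travel":[0,0,-0.8],"roll":0}
  jaw: 14

```text
time: 20.0
tcp_pos: [0.6405, -0.1958, 0.1861]
tool_rot: [[0.0, 1.0, 0.011], [1.0, -0.0, -0.004], [-0.004, 0.011, -1.0]]
force: [0.4, -0.2, 0.5]
grip_width: 0.162
grip_force: 0.0
```

Emit:
arm_command:
  rows:
    - {"travel":[0,-0.3,0],"roll":0}
    - {"travel":[0.3,-0.6,0],"roll":0}
    - {"travel":[0.6,-0.9,0],"roll":0}
    - {"travel":[0.9,-0.9,0],"roll":0}
    - {"travel":[0.9,-0.9,0],"roll":0}
  jaw: 60

```text
time: 20.5
tcp_pos: [0.502, -0.0571, 0.1783]
tool_rot: [[-0.002, 1.0, 0.001], [1.0, 0.002, 0.001], [0.001, 0.001, -1.0]]
force: [0.3, 0.5, 0.2]
grip_width: 0.702
grip_force: 0.0
```

```bash
sed -i 's/("d3",(.47,-.0155),.09,(.042,.056))/("d3",(.68,-.194),.054,(.054,.07))/' dishes.py; python3 dishes.py
```

```text
top d1 (array([ 0.6651, -0.1914]), np.float64(0.1727), 335) z 0.079
top d2 (array([ 0.6741, -0.1914]), np.float64(0.1318), 231) z 0.067
top d3 (array([ 0.684 , -0.1928]), np.float64(0.0936), 186) z 0.062
top lid (array([0.636 , 0.0685]), np.float64(0.182), 37) z 
knob [0.6341 0.0675 0.0452] 78
side d1 (array([ 0.6673, -0.1971]), np.float64(0.1733), 294) z 0.079
side d2 (array([ 0.6754, -0.1965]), np.float64(0.1314), 201) z 0.067
side d3 (array([ 0.6857, -0.1958]), np.float64(0.0941), 154) z 0.062
side lid (array([0.6365, 0.0627]), np.float64(0.1814), 19) z 
knob [0.6372 0.0599 0.0436] 47
[ 0.50314354 -0.05816391  0.17835621] 20.6
```

Emit:
arm_command:
  rows:
    - {"travel":[0.3,0.3,0],"roll":0}
    - {"travel":[0.6,0.6,0],"roll":0}
    - {"travel":[0.845,0.89,0],"roll":0}
    - {"travel":[0.845,0.89,0.2],"roll":0}
    - {"travel":[0.845,0.89,0.4],"roll":0}
    - {"travel":[0.845,0.89,0.6],"roll":0}
    - {"travel":[0.845,0.89,0.75],"roll":0}
    - {"travel":[0.845,0.89,0.84],"roll":0}

```text
time: 21.4
tcp_pos: [0.6366, 0.0654, 0.0481]
tool_rot: [[0.001, 1.0, -0.004], [1.0, -0.001, -0.001], [-0.001, -0.004, -1.0]]
force: [-0.1, 0.1, 0.0]
grip_width: 0.703
grip_force: 0.0
```

Emit:
arm_command:
  rows:
    - {"travel":[0,0,0],"roll":0}
    - {"travel":[0,0,0],"roll":0}
    - {"travel":[0,0,0],"roll":0}
    - {"travel":[0,0,0],"roll":0}
    - {"travel":[0,0,0],"roll":0}
    - {"travel":[0,0,0],"roll":0}
    - {"travel":[0,0,0],"roll":0}
    - {"travel":[0,0,0],"roll":0}
  jaw: 0
  force: 50

```text
time: 22.2
tcp_pos: [0.6379, 0.0665, 0.0531]
tool_rot: [[0.0, 1.0, 0.003], [1.0, -0.0, -0.0], [-0.0, 0.003, -1.0]]
force: [0.1, -0.9, 5.8]
grip_width: 0.301
grip_force: 49.8
```

Emit:
arm_command:
  rows:
    - {"travel":[0,0,-0.1],"roll":0}
    - {"travel":[0,0,-0.3],"roll":0}
    - {"travel":[0,0,-0.6],"roll":0}
    - {"travel":[0,0,-0.85],"roll":0}
    - {"travel":[0,0,-0.85],"roll":0}

```text
time: 22.7
tcp_pos: [0.6391, 0.067, 0.1875]
tool_rot: [[0.0, 1.0, 0.011], [1.0, -0.0, 0.001], [0.001, 0.011, -1.0]]
force: [1.6, 0.2, -1.2]
grip_width: 0.304
grip_force: 49.7
```

Emit:
arm_command:
  rows:
    - {"travel":[-0.3,0.1,0],"roll":0}
    - {"travel":[-0.6,0.1,0],"roll":0}
    - {"travel":[-0.85,0.1,0],"roll":0}
    - {"travel":[-0.85,0.1,0],"roll":0}
    - {"travel":[-0.85,0.1,0],"roll":0}

```text
time: 23.2
tcp_pos: [0.6514, -0.0614, 0.1779]
tool_rot: [[0.002, 1.0, -0.002], [1.0, -0.002, 0.001], [0.001, -0.002, -1.0]]
force: [-0.3, 0.2, -0.9]
grip_width: 0.304
grip_force: 49.7
```

Emit:
arm_command:
  rows:
    - {"travel":[-0.3,0.1,0],"roll":0}
    - {"travel":[-0.6,0.1,0],"roll":0}
    - {"travel":[-0.87,0.1,0],"roll":0}
    - {"travel":[-0.87,0.1,0],"roll":0}
    - {"travel":[-0.87,0.1,0],"roll":0}
    - {"travel":[-0.87,0.1,0],"roll":0}

```text
time: 23.8
tcp_pos: [0.6672, -0.1893, 0.1787]
tool_rot: [[-0.002, 1.0, -0.001], [1.0, 0.002, 0.001], [0.001, -0.001, -1.0]]
force: [-0.3, -0.3, -2.2]
grip_width: 0.306
grip_force: 49.9
```

Run:
```python
from h import *
for n in("top","side"):
    im,d,P=cloud(n)
    c=(.667,-.192);rad=.12
    q=P[box(P,im,(c[0]-rad,c[0]+rad),(c[1]-rad,c[1]+rad),(.125,.155))]
    print(n,circ(cv2.convexHull(q[:,:2].astype(np.float32))[:,0]),q[:,2].min(),q[:,2].max())
    A=np.c_[q[:,:2]-c,np.ones(len(q))];print(np.linalg.lstsq(A,q[:,2],rcond=None)[0].round(3))
    if n=="side": save(im[100:300,200:400],"s5.png",2.5)
print(r.read_state()["tcp_pos"],r.read_state()["grip_width"])
```

```text
top (array([ 0.6656, -0.187 ]), np.float64(0.182), 30) 0.13109528229290773 0.15300495941273085
[-0.001  0.002  0.138]
side (array([ 0.6668, -0.1911]), np.float64(0.1826), 31) 0.13011894519409922 0.15433415549065446
[0.001 0.004 0.139]
[ 0.66725901 -0.18928137  0.17906291] 0.3026879549892881
```

View pics/s5.png

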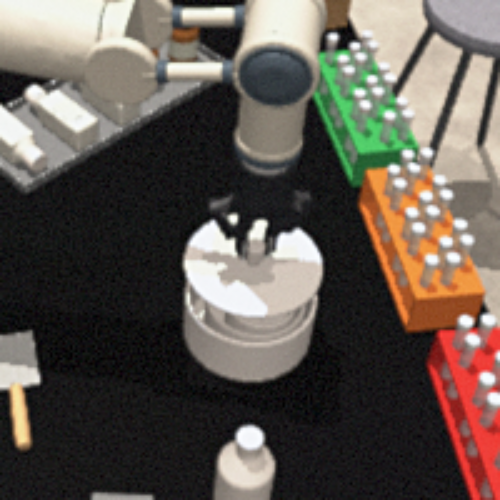

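The lid is level above dish1 at (253,265), about 5 mm off in y. I'll correct that and lower it.

Emit:
arm_command:
  rows:
    - {"travel":[-0.035,0,0],"roll":0}
    - {"travel":[-0.035,0,0.1],"roll":0}
    - {"travel":[-0.035,0,0.2],"roll":0}
    - {"travel":[-0.035,0,0.28],"roll":0}
    - {"travel":[-0.035,0,0.33],"roll":0}
    - {"travel":[-0.035,0,0.35],"roll":0}
    - {"travel":[-0.035,0,0.35],"roll":0}
    - {"travel":[-0.035,0,0.35],"roll":0}

```text
time: 24.7
tcp_pos: [0.6667, -0.1965, 0.1272]
tool_rot: [[0.0, 1.0, -0.0], [1.0, -0.0, 0.0], [0.0, -0.0, -1.0]]
force: [-4.3, 1.4, 4.3]
grip_width: 0.307
grip_force: 50.5
```

Emit:
arm_command:
  rows:
    - {"travel":[0,0,0],"roll":0}
    - {"travel":[0,0,0],"roll":0}
    - {"travel":[0,0,0],"roll":0}
    - {"travel":[0,0,-0.1],"roll":0}
    - {"travel":[0,0,-0.35],"roll":0}
    - {"travel":[0,0,-0.6],"roll":0}
    - {"travel":[0,0,-0.8],"roll":0}
    - {"travel":[0,0,-0.8],"roll":0}
  jaw: 60

```text
time: 25.5
tcp_pos: [0.6683, -0.1971, 0.2552]
tool_rot: [[0.0, 1.0, 0.011], [1.0, -0.0, -0.004], [-0.004, 0.011, -1.0]]
force: [-0.1, -0.2, -0.0]
grip_width: 0.701
grip_force: 0.0
```

Emit:
arm_command:
  rows:
    - {"travel":[0.3,-0.3,0],"roll":0}
    - {"travel":[0.6,-0.6,0],"roll":0}
    - {"travel":[1,-0.9,0],"roll":0}
    - {"travel":[1,-0.9,0],"roll":0}
    - {"travel":[1,-0.9,0],"roll":0}

```text
time: 26.0
tcp_pos: [0.5291, -0.0429, 0.2472]
tool_rot: [[-0.004, 1.0, -0.0], [1.0, 0.004, 0.002], [0.002, -0.0, -1.0]]
force: [0.4, -0.9, 0.5]
grip_width: 0.703
grip_force: 0.0
```

Run:
```python
from h import *
for n in("top","side"):
    im,d,P=cloud(n)
    c=(.667,-.192);rad=.12
    q=P[box(P,im,(c[0]-rad,c[0]+rad),(c[1]-rad,c[1]+rad),(.075,.1))]
    print(n,circ(cv2.convexHull(q[:,:2].astype(np.float32))[:,0]))
    q=q[np.linalg.norm(q[:,:2]-c,axis=1)<.075]
    A=np.c_[q[:,:2]-c,np.ones(len(q))];print(np.linalg.lstsq(A,q[:,2],rcond=None)[0].round(3))
    m=box(P,im,(.2,.8),(.1,.6),(.035,.062))
    k,lab,st,ce=cv2.connectedComponentsWithStats(m.astype(np.uint8))
    for i in range(1,k):
        if st[i,4]>80:
            q=P[lab==i]; print("blob",st[i,4],q.mean(0).round(3),cv2.minAreaRect(q[:,:2].astype(np.float32)*1000))
    # tray lip: grey, height 10..22
    m=box(P,im,(.2,.82),(.1,.58),(.001,.024),False)&(im.min(-1)>70)&(np.ptp(im.astype(int),axis=-1)<40)&(P[...,1]-.126>(P[...,0]-.375)*.675-.05)
    k,lab,st,ce=cv2.connectedComponentsWithStats(m.astype(np.uint8)); i=1+st[1:,4].argmax()
    print("tray",cv2.minAreaRect(P[m][:,:2].astype(np.float32)*1000),cv2.minAreaRect(P[lab==i][:,:2].astype(np.float32)*1000))
    m=box(P,im,(.5,.8),(.3,.55),(.085,.11),False); k,lab,st,ce=cv2.connectedComponentsWithStats(m.astype(np.uint8))
    for i in range(1,k):
        if st[i,4]>40: print("jar",P[lab==i].mean(0).round(3),st[i,4])
print(r.read_state()["tcp_pos"],r.read_state()["time"])
```

```text
top (array([ 0.6654, -0.1945]), np.float64(0.1826), 31)
[-0.003  0.004  0.086]
blob 830 [0.524 0.325 0.05 ] ((521.1304321289062, 332.7801208496094), (48.74649429321289, 149.8480682373047), 34.31208801269531)
blob 854 [0.446 0.272 0.05 ] ((442.9673767089844, 279.52484130859375), (49.654911041259766, 150.49923706054688), 33.50897979736328)
blob 886 [0.357 0.23  0.05 ] ((360.8066711425781, 225.60595703125), (47.954376220703125, 149.8494110107422), 32.698307037353516)
tray ((442.181884765625, 449.2607421875), (479.11663818359375, 462.7691650390625), 34.03044128417969) ((520.35009765625, 333.50439453125), (479.11663818359375, 183.4142303466797), 34.03044128417969)
jar [0.679 0.436 0.099] 266
jar [0.599 0.381 0.099] 268
side (array([ 0.667 , -0.1982]), np.float64(0.1829), 32)
[ 0.001 -0.001  0.088]
blob 105 [0.502 0.35  0.049] ((504.9261169433594, 352.8268737792969), (44.64329147338867, 94.97769165039062), 29.873231887817383)
blob 276 [0.447 0.261 0.049] ((443.99822998046875, 273.2657775878906), (50.21002197265625, 155.8296661376953), 35.85186004638672)
blob 318 [0.359 0.219 0.049] ((362.50311279296875, 221.37759399414062), (51.01576232910156, 152.0318603515625), 32.38637161254883)
tray ((441.4286804199219, 443.92333984375), (477.3644104003906, 469.0035095214844), 33.64793395996094) ((393.7008361816406, 252.09133911132812), (188.00320434570312, 205.82046508789062), 36.14319610595703)
jar [0.681 0.43  0.099] 78
[ 0.53162963 -0.04578544  0.24739221] 26.1
```

The lid is seated, flat and within 3 mm of centre. Now the bottles, starting with the nearest, whose cap points towards the dishes.

Emit:
arm_command:
  rows:
    - {"travel":[0.3,-0.3,0],"roll":-0.185}
    - {"travel":[0.6,-0.6,0],"roll":-0.185}
    - {"travel":[1,-0.9,0],"roll":-0.185}
    - {"travel":[1,-0.9,0],"roll":-0.185}
    - {"travel":[1,-0.9,0],"roll":-0.185}
    - {"travel":[1,-0.9,0],"roll":-0.185}
    - {"travel":[1,-0.9,0],"roll":-0.185}
  jaw: 52
  force: 20

```text
time: 26.8
tcp_pos: [0.3982, 0.1026, 0.2466]
tool_rot: [[-0.547, 0.837, 0.0], [0.837, 0.547, -0.001], [-0.001, -0.0, -1.0]]
force: [-0.0, 0.2, -1.5]
grip_width: 0.611
grip_force: 0.0
```

Emit:
arm_command:
  rows:
    - {"travel":[0.2,0.15,0],"roll":0}
    - {"travel":[0.38,0.25,0],"roll":0}
    - {"travel":[0.38,0.25,0.3],"roll":0}
    - {"travel":[0.38,0.25,0.6],"roll":0}
    - {"travel":[0.38,0.25,0.9],"roll":0}
    - {"travel":[0.38,0.25,0.9],"roll":0}
    - {"travel":[0.38,0.25,0.9],"roll":0}

```text
time: 27.5
tcp_pos: [0.3978, 0.1707, 0.1118]
tool_rot: [[-0.547, 0.837, -0.002], [0.837, 0.547, -0.001], [0.0, -0.002, -1.0]]
force: [-0.6, -0.5, 0.8]
grip_width: 0.611
grip_force: 0.0
```

Run:
```python
from h import *
s=r.read_state();p=s["tcp_pos"];R=s["tool_rot"];print(p,R.round(3))
print(((np.array([.3955,.1725,.036])-p)@R/.15).round(3))
im,d,P=cloud("top"); save(im[180:320,100:260],"t6.png",4)
```

```text
[0.39776536 0.17071182 0.11178347] [[-0.547  0.837 -0.002]
 [ 0.837  0.547 -0.001]
 [ 0.    -0.002 -1.   ]]
[ 0.018 -0.005  0.505]
```

View pics/t6.png

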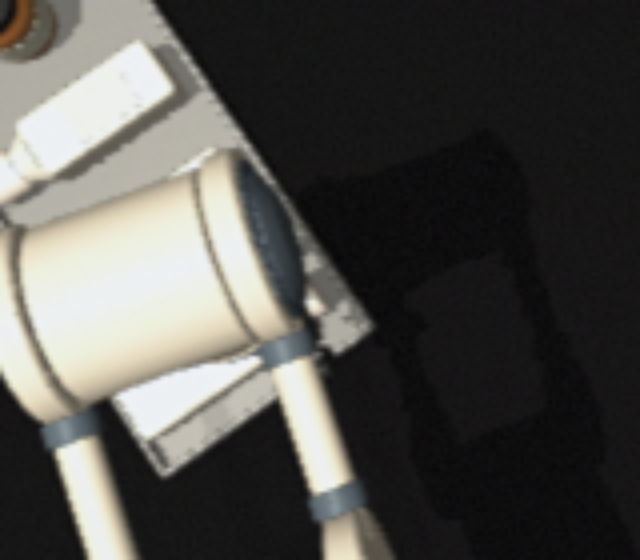

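The arm hides the bottle in this view; only the cap tip shows, at (315,300). I'll go down, grip and try a lift.

Emit:
arm_command:
  rows:
    - {"travel":[0.02,-0.005,0.2],"roll":0}
    - {"travel":[0.02,-0.005,0.4],"roll":0}
    - {"travel":[0.02,-0.005,0.5],"roll":0}
    - {"travel":[0.02,-0.005,0.5],"roll":0}
    - {"travel":[0.02,-0.005,0.5],"roll":0}

```text
time: 28.05
tcp_pos: [0.3968, 0.1742, 0.0396]
tool_rot: [[-0.548, 0.836, 0.004], [0.836, 0.548, 0.001], [-0.001, 0.004, -1.0]]
force: [0.2, -0.1, 0.2]
grip_width: 0.61
grip_force: 0.0
```

Emit:
arm_command:
  rows:
    - {"travel":[0,0,0],"roll":0}
    - {"travel":[0,0,0],"roll":0}
    - {"travel":[0,0,0],"roll":0}
    - {"travel":[0,0,0],"roll":0}
    - {"travel":[0,0,0],"roll":0}
    - {"travel":[0,0,0],"roll":0}
  jaw: 0
  force: 20

```text
time: 28.65
tcp_pos: [0.3966, 0.1741, 0.0391]
tool_rot: [[-0.549, 0.836, 0.005], [0.836, 0.549, 0.001], [-0.002, 0.004, -1.0]]
force: [0.9, -1.7, 7.6]
grip_width: 0.389
grip_force: 22.3
```

Emit:
arm_command:
  rows:
    - {"travel":[0.05,0,-0.1],"roll":0}
    - {"travel":[0.1,0,-0.2],"roll":0}
    - {"travel":[0.15,0,-0.3],"roll":0}
    - {"travel":[0.2,0,-0.4],"roll":0}
    - {"travel":[0.2,0,-0.4],"roll":0}

```text
time: 29.15
tcp_pos: [0.3794, 0.1998, 0.0994]
tool_rot: [[-0.549, 0.836, 0.004], [0.836, 0.549, 0.002], [-0.001, 0.005, -1.0]]
force: [2.8, -3.6, 1.5]
grip_width: 0.388
grip_force: 20.2
```

Run:
```python
from h import *
im,d,P=cloud("side"); save(im[80:230,130:330],"s7.png",4)
```

```text
(no output)
```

View pics/s7.png

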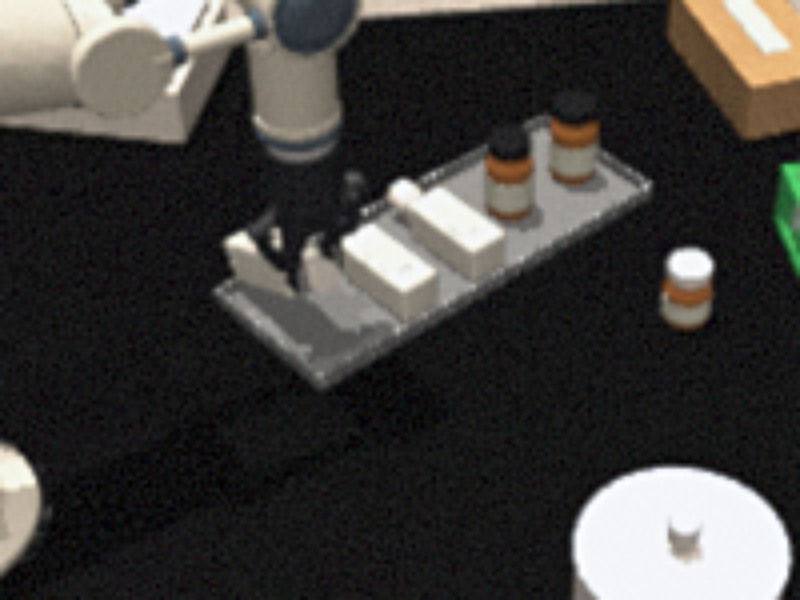

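Bottle A pivots in the pads: its base stays low as the cap rises, at (270,270). I'll lift further until it hangs.

Emit:
arm_command:
  rows:
    - {"travel":[0.05,0,-0.1],"roll":0}
    - {"travel":[0.1,0,-0.2],"roll":0}
    - {"travel":[0.15,0,-0.3],"roll":0}
    - {"travel":[0.2,0,-0.4],"roll":0}
    - {"travel":[0.2,0,-0.4],"roll":0}
    - {"travel":[0.2,0,-0.4],"roll":0}
    - {"travel":[0.2,0,-0.4],"roll":0}

```text
time: 29.9
tcp_pos: [0.3617, 0.2238, 0.1557]
tool_rot: [[-0.549, 0.836, -0.001], [0.836, 0.549, -0.001], [-0.0, -0.001, -1.0]]
force: [-0.2, 0.9, -2.1]
grip_width: 0.386
grip_force: 20.1
```

Run:
```python
from h import *
im,d,P=cloud("side"); save(im[80:230,130:330],"s8.png",4)
```

```text
(no output)
```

View pics/s8.png

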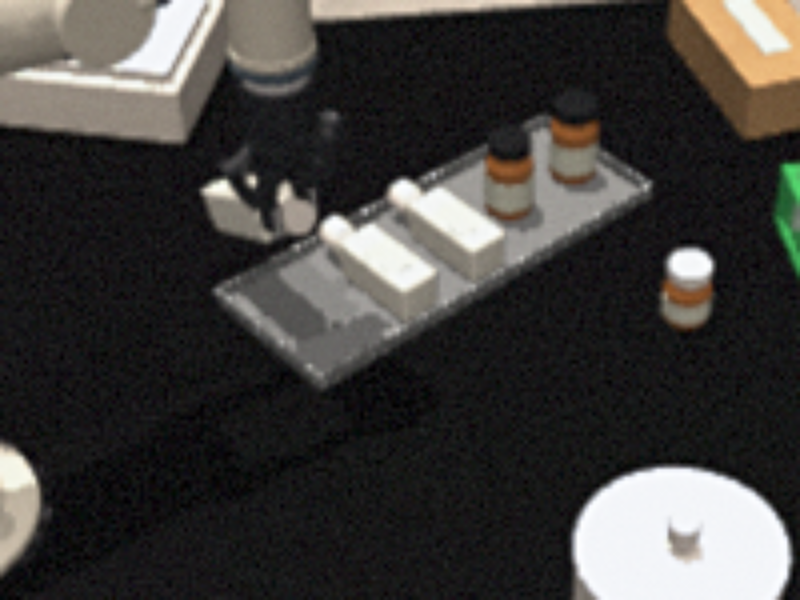

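The pads hold the bottle rather than letting it swing; it's in the air at (260,205). I'll measure its tilt from the point cloud.

```bash
cat >> h.py <<'E'
C=np.array([.5205,.3295]); A=np.radians(34); T=np.array([np.cos(A),np.sin(A)]); N=np.array([-np.sin(A),np.cos(A)])
def st(P): q=P[...,:2]-C; return np.stack([q@T,q@N,P[...,2]],-1)   # t along tray, n across, z
E
python3 - <<'E'
from h import *
s=r.read_state(); print("tcp tnz",st(s["tcp_pos"]).round(3),s["grip_width"])
for n in("side","top"):
    im,d,P=cloud(n); Q=st(P)
    m=(im.min(-1)>120)&(np.ptp(im.astype(int),axis=-1)<60)&(abs(Q[...,0]+.19)<.045)&(abs(Q[...,1])<.2)&(Q[...,2]>.03)&(Q[...,2]<.21)
    q=Q[m]; print(n,len(q),q.min(0).round(3),q.max(0).round(3))
    for a in np.arange(-.16,.16,.02):
        w=q[(q[:,1]>a)&(q[:,1]<=a+.02)]
        if len(w)>3: print(round(a,2),len(w),np.percentile(w[:,2],[3,50,97]).round(3),np.percentile(w[:,0],[3,97]).round(3))
E
```

```text
tcp tnz [-0.191  0.001  0.156] 0.3906304117546666
side 123 [-0.215 -0.025  0.093] [-0.171  0.122  0.197]
-0.04 12 [0.14  0.146 0.156] [-0.204 -0.183]
-0.02 45 [0.143 0.157 0.176] [-0.208 -0.178]
-0.0 10 [0.115 0.136 0.161] [-0.215 -0.18 ]
0.02 12 [0.122 0.149 0.154] [-0.215 -0.171]
0.06 10 [0.102 0.134 0.139] [-0.213 -0.184]
0.08 14 [0.122 0.127 0.134] [-0.214 -0.177]
0.1 14 [0.103 0.118 0.125] [-0.213 -0.192]
top 165 [-0.214 -0.021  0.108] [-0.183  0.128  0.166]
-0.02 4 [0.159 0.16  0.166] [-0.206 -0.202]
0.06 23 [0.132 0.138 0.142] [-0.213 -0.204]
0.08 47 [0.122 0.13  0.136] [-0.213 -0.196]
0.1 62 [0.115 0.121 0.127] [-0.213 -0.191]
0.12 27 [0.113 0.116 0.119] [-0.21  -0.188]
```

The bottle is tilted about 22° cap-up in the grip. I'll lower its base behind the tray lip and push towards the lip while rising, so the lip turns it.

Emit:
arm_command:
  rows:
    - {"travel":[-0.15,0,0],"roll":0}
    - {"travel":[-0.31,0,0],"roll":0}
    - {"travel":[-0.31,0,0.15],"roll":0}
    - {"travel":[-0.31,0,0.3],"roll":0}
    - {"travel":[-0.31,0,0.42],"roll":0}
    - {"travel":[-0.31,0,0.46],"roll":0}
    - {"travel":[-0.31,0,0.46],"roll":0}

```text
time: 30.75
tcp_pos: [0.387, 0.1849, 0.0868]
tool_rot: [[-0.549, 0.836, -0.002], [0.836, 0.549, -0.0], [0.001, -0.002, -1.0]]
force: [-0.6, 0.2, 0.1]
grip_width: 0.393
grip_force: 20.2
```

Emit:
arm_command:
  rows:
    - {"travel":[0.06,0,-0.04],"roll":0}
    - {"travel":[0.13,0,-0.087],"roll":0}
    - {"travel":[0.18,0,-0.14],"roll":0}
    - {"travel":[0.225,0,-0.2],"roll":0}
    - {"travel":[0.28,0,-0.25],"roll":0}
    - {"travel":[0.33,0,-0.293],"roll":0}
    - {"travel":[0.38,0,-0.33],"roll":0}
    - {"travel":[0.425,0,-0.36],"roll":0}

```text
time: 31.55
tcp_pos: [0.3521, 0.2391, 0.142]
tool_rot: [[-0.549, 0.836, -0.0], [0.836, 0.549, 0.0], [0.0, 0.0, -1.0]]
force: [1.7, -1.1, -0.1]
grip_width: 0.392
grip_force: 19.9
```

```bash
cat > bt.py <<'E'
from h import *
import sys
t0=float(sys.argv[1]); s=r.read_state(); print("tcp tnz",st(s["tcp_pos"]).round(3),s["grip_width"],s["force"].round(1))
for n in("side","top"):
    im,d,P=cloud(n); Q=st(P)
    m=(im.min(-1)>110)&(np.ptp(im.astype(int),axis=-1)<60)&(abs(Q[...,0]-t0)<.04)&(abs(Q[...,1])<.2)&(Q[...,2]>.025)&(Q[...,2]<.21)
    q=Q[m]; print(n,len(q))
    for a in np.arange(-.16,.16,.02):
        w=q[(q[:,1]>a)&(q[:,1]<=a+.02)]
        if len(w)>5: print(round(a,2),len(w),np.percentile(w[:,2],[3,50,97]).round(3),np.percentile(w[:,0],[3,97]).round(3))
E
python3 bt.py -.19
```

```text
tcp tnz [-0.19   0.019  0.142] 0.3918661141317501 [ 1.7 -1.1 -0.1]
side 178
-0.02 25 [0.134 0.141 0.149] [-0.206 -0.179]
-0.0 56 [0.096 0.143 0.157] [-0.213 -0.175]
0.02 21 [0.079 0.097 0.115] [-0.217 -0.18 ]
0.04 34 [0.059 0.095 0.127] [-0.216 -0.209]
0.06 23 [0.038 0.072 0.107] [-0.216 -0.21 ]
0.08 17 [0.032 0.056 0.078] [-0.215 -0.209]
top 106
-0.02 31 [0.134 0.14  0.145] [-0.203 -0.178]
-0.0 52 [0.14  0.147 0.153] [-0.206 -0.176]
0.1 20 [0.051 0.06  0.07 ] [-0.212 -0.199]
```

Emit:
arm_command:
  rows:
    - {"travel":[0.06,0,-0.03],"roll":0}
    - {"travel":[0.115,0,-0.047],"roll":0}
    - {"travel":[0.19,0,-0.07],"roll":0}
    - {"travel":[0.275,0,-0.087],"roll":0}
    - {"travel":[0.35,0,-0.1],"roll":0}
    - {"travel":[0.43,0,-0.107],"roll":0}
    - {"travel":[0.48,0,-0.11],"roll":0}
    - {"travel":[0.48,0,-0.11],"roll":0}

```text
time: 32.45
tcp_pos: [0.3123, 0.2994, 0.1579]
tool_rot: [[-0.55, 0.835, -0.001], [0.835, 0.55, 0.0], [0.0, -0.0, -1.0]]
force: [0.4, -0.7, 2.5]
grip_width: 0.386
grip_force: 19.7
```

```bash
python3 bt.py -.19
```

```text
tcp tnz [-0.189  0.091  0.158] 0.38588337220136465 [ 0.4 -0.7  2.5]
side 221
0.04 7 [0.112 0.128 0.169] [-0.21  -0.188]
0.06 133 [0.058 0.13  0.171] [-0.214 -0.175]
0.08 58 [0.033 0.104 0.171] [-0.216 -0.183]
0.1 23 [0.034 0.066 0.126] [-0.215 -0.209]
top 155
0.06 121 [0.12  0.167 0.171] [-0.211 -0.17 ]
0.08 34 [0.127 0.17  0.172] [-0.21  -0.176]
```

Emit:
arm_command:
  rows:
    - {"travel":[0,0,-0.13],"roll":0}
    - {"travel":[-0.2,0,-0.13],"roll":0}
    - {"travel":[-0.4,0,-0.13],"roll":0}
    - {"travel":[-0.6,0,-0.13],"roll":0}
    - {"travel":[-0.6,0,-0.1],"roll":0}
    - {"travel":[-0.6,0,0],"roll":0}
    - {"travel":[-0.6,0,0.06],"roll":0}
    - {"travel":[-0.6,0,0.06],"roll":0}

```text
time: 33.35
tcp_pos: [0.3608, 0.2234, 0.146]
tool_rot: [[-0.55, 0.835, -0.005], [0.835, 0.55, -0.002], [0.001, -0.005, -1.0]]
force: [-0.6, 0.8, -2.1]
grip_width: 0.387
grip_force: 20.1
```

```bash
python3 bt.py -.19
python3 - <<'E'
from h import *
im,d,P=cloud("side"); save(im[80:230,130:330],"s9.png",4)
E
```

```text
tcp tnz [-0.192  0.001  0.146] 0.3872253713211238 [-0.6  0.8 -2.1]
side 246
-0.04 80 [0.091 0.119 0.158] [-0.214 -0.173]
-0.02 111 [0.031 0.118 0.161] [-0.218 -0.177]
-0.0 46 [0.03  0.079 0.115] [-0.218 -0.21 ]
0.02 9 [0.03  0.048 0.071] [-0.216 -0.212]
top 108
-0.04 41 [0.11  0.154 0.16 ] [-0.21  -0.172]
-0.02 67 [0.113 0.156 0.16 ] [-0.214 -0.169]
```

View pics/s9.png

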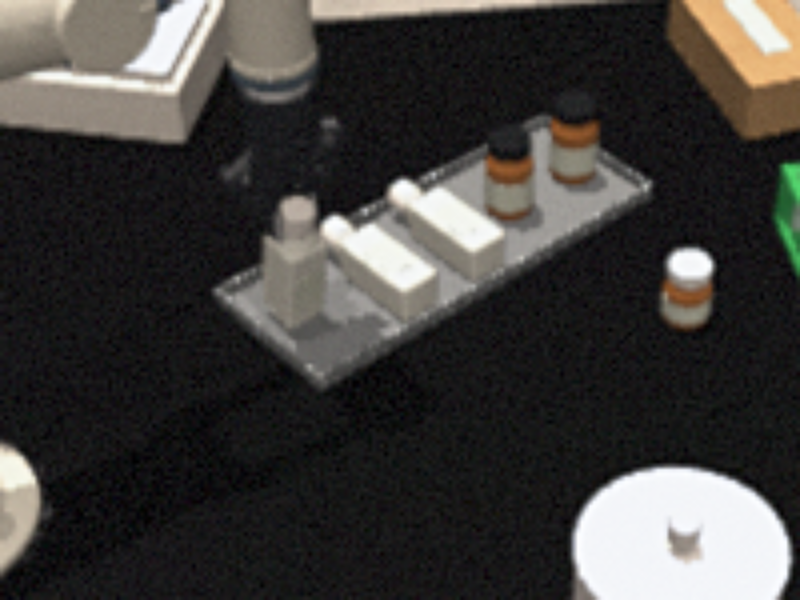

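Bottle A now stands nearly upright at (297,265), still hanging slightly. I'll press it gently onto the floor.

Emit:
arm_command:
  rows:
    - {"travel":[0,0,0.02],"roll":0}
    - {"travel":[0,0,0.04],"roll":0}
    - {"travel":[0,0,0.05],"roll":0}
    - {"travel":[0,0,0.05],"roll":0}

```text
time: 33.9
tcp_pos: [0.3632, 0.2238, 0.1443]
tool_rot: [[-0.549, 0.836, 0.004], [0.836, 0.549, 0.002], [-0.001, 0.004, -1.0]]
force: [-1.9, -1.3, 10.4]
grip_width: 0.387
grip_force: 20.8
```

```bash
cat > tilt.py <<'E'
from h import *
import sys
# tilt from face facing side camera: fit plane to -n face and -t face of bottle near t0
t0=float(sys.argv[1]); s=r.read_state(); print("tcp tnz",st(s["tcp_pos"]).round(3),s["grip_width"],s["force"].round(1))
im,d,P=cloud("side"); Q=st(P)
m=(im.min(-1)>60)&(np.ptp(im.astype(int),axis=-1)<60)&(abs(Q[...,0]-t0)<.035)&(abs(Q[...,1])<.06)&(Q[...,2]>.03)&(Q[...,2]<.1)
q=Q[m]
for ax,nm in((1,"-n face: n,dn/dz"),(0,"-t face: t,dt/dz")):
    lo=np.array([np.percentile(q[abs(q[:,2]-z)<.01][:,ax],8 ) for z in np.arange(.04,.1,.01)])
    print(nm,lo.round(4),np.polyfit(np.arange(.04,.1,.01),lo,1)[0].round(3))
E
python3 tilt.py -.19
```

```text
tcp tnz [-0.19   0.     0.144] 0.3867588078778367 [-1.9 -1.3 10.4]
-n face: n,dn/dz [-0.0181 -0.0186 -0.0219 -0.023  -0.0261 -0.0284] -0.215
-t face: t,dt/dz [-0.2144 -0.2146 -0.2144 -0.2144 -0.2143 -0.2138] 0.01
```

It still leans 12°. I'll move the cap sideways while pressed so that the floor friction rights it.

Emit:
arm_command:
  rows:
    - {"travel":[0.05,0,0],"roll":0}
    - {"travel":[0.1,0,0],"roll":0}
    - {"travel":[0.15,0,0],"roll":0}
    - {"travel":[0.18,0,0],"roll":0}
    - {"travel":[0.18,0,0],"roll":0}

```text
time: 34.45
tcp_pos: [0.3472, 0.2464, 0.1414]
tool_rot: [[-0.55, 0.835, -0.0], [0.835, 0.55, 0.0], [0.0, -0.0, -1.0]]
force: [1.0, -0.4, 2.5]
grip_width: 0.385
grip_force: 19.5
```

```bash
python3 tilt.py -.19
```

```text
tcp tnz [-0.19   0.028  0.141] 0.3851967436451795 [ 1.  -0.4  2.5]
-n face: n,dn/dz [-0.0097 -0.0101 -0.0114 -0.0109 -0.0105 -0.0108] -0.017
-t face: t,dt/dz [-0.2144 -0.2144 -0.2152 -0.2146 -0.2141 -0.2152] -0.005
```

Bottle A is upright to 0.02 rad, about 14 mm from the centre line. I'll release it and go over to bottle B's cap.

Emit:
arm_command:
  rows:
    - {"travel":[0,0,0],"roll":0}
    - {"travel":[0,0,0],"roll":0}
    - {"travel":[0,0,0],"roll":0}
    - {"travel":[0,0,-0.1],"roll":0}
    - {"travel":[0,0,-0.3],"roll":0}
    - {"travel":[0,0,-0.6],"roll":0}
    - {"travel":[0,0,-0.6],"roll":0}
  jaw: 52

```text
time: 35.2
tcp_pos: [0.3492, 0.2468, 0.2395]
tool_rot: [[-0.549, 0.836, 0.01], [0.836, 0.549, 0.006], [-0.0, 0.011, -1.0]]
force: [0.2, -0.4, 1.2]
grip_width: 0.608
grip_force: 0.0
```

Emit:
arm_command:
  rows:
    - {"travel":[0.1,0.3,0],"roll":-0.003}
    - {"travel":[0.22,0.6,0],"roll":-0.003}
    - {"travel":[0.22,0.64,0],"roll":-0.003}
    - {"travel":[0.22,0.64,0],"roll":-0.003}
    - {"travel":[0.22,0.64,0],"roll":-0.003}

```text
time: 35.7
tcp_pos: [0.4095, 0.3258, 0.2322]
tool_rot: [[-0.556, 0.831, 0.0], [0.831, 0.556, 0.0], [-0.0, 0.0, -1.0]]
force: [-0.5, -0.5, 1.2]
grip_width: 0.611
grip_force: 0.0
```

```bash
python3 tilt.py -.19
python3 - <<'E'
from h import *
s=r.read_state();p=s["tcp_pos"];R=s["tool_rot"];print(p,s["time"])
print("to B",((np.array([.410,.3262,.038])-p)@R/.15).round(3))
E
```

```text
tcp tnz [-0.094  0.059  0.232] 0.6113770100874779 [-0.5 -0.5  1.2]
-n face: n,dn/dz [-0.0098 -0.0099 -0.0099 -0.0091 -0.0092 -0.0101] 0.004
-t face: t,dt/dz [-0.2149 -0.2149 -0.2143 -0.2142 -0.215  -0.2145] 0.006
[0.40939965 0.32558003 0.23264533] 35.75
to B [1.000e-03 4.000e-03 1.298e+00]
```

Emit:
arm_command:
  rows:
    - {"travel":[0,0,0.3],"roll":0}
    - {"travel":[0,0,0.6],"roll":0}
    - {"travel":[0,0,0.8],"roll":0}
    - {"travel":[0,0,0.8],"roll":0}

```text
time: 36.15
tcp_pos: [0.4072, 0.3239, 0.1074]
tool_rot: [[-0.556, 0.831, -0.006], [0.831, 0.556, -0.004], [-0.0, -0.007, -1.0]]
force: [-1.2, -0.2, -0.0]
grip_width: 0.611
grip_force: 0.0
```

Emit:
arm_command:
  rows:
    - {"travel":[0,0,0.2],"roll":0}
    - {"travel":[0,0,0.4],"roll":0}
    - {"travel":[0,0,0.48],"roll":0}
    - {"travel":[0,0,0.48],"roll":0}
    - {"travel":[0,0,0.48],"roll":0}

```text
time: 36.65
tcp_pos: [0.4106, 0.3267, 0.042]
tool_rot: [[-0.556, 0.831, 0.003], [0.831, 0.556, 0.002], [0.0, 0.003, -1.0]]
force: [-0.6, 0.2, 1.1]
grip_width: 0.613
grip_force: 0.0
```

Emit:
arm_command:
  rows:
    - {"travel":[0,0,0],"roll":0}
    - {"travel":[0,0,0],"roll":0}
    - {"travel":[0,0,0],"roll":0}
    - {"travel":[0,0,0],"roll":0}
    - {"travel":[0,0,0],"roll":0}
    - {"travel":[0,0,0],"roll":0}
  jaw: 0
  force: 20

```text
time: 37.25
tcp_pos: [0.4107, 0.3271, 0.0418]
tool_rot: [[-0.557, 0.831, 0.003], [0.831, 0.557, 0.002], [0.0, 0.004, -1.0]]
force: [-1.6, 0.9, 6.3]
grip_width: 0.389
grip_force: 22.7
```

Emit:
arm_command:
  rows:
    - {"travel":[-0.05,0,-0.08],"roll":0}
    - {"travel":[-0.1,0,-0.153],"roll":0}
    - {"travel":[-0.14,0,-0.23],"roll":0}
    - {"travel":[-0.175,0,-0.3],"roll":0}
    - {"travel":[-0.22,0,-0.37],"roll":0}
    - {"travel":[-0.27,0,-0.433],"roll":0}
    - {"travel":[-0.32,0,-0.49],"roll":0}
    - {"travel":[-0.38,0,-0.547],"roll":0}

```text
time: 38.05
tcp_pos: [0.4414, 0.2795, 0.1239]
tool_rot: [[-0.557, 0.83, 0.0], [0.83, 0.557, 0.003], [0.003, 0.002, -1.0]]
force: [-2.6, 2.8, 2.2]
grip_width: 0.388
grip_force: 19.7
```

```bash
python3 bt.py -.094
```

```text
tcp tnz [-0.093  0.003  0.124] 0.3877383061476726 [-2.6  2.8  2.2]
side 420
-0.12 43 [0.048 0.062 0.07 ] [-0.118 -0.074]
-0.1 84 [0.034 0.071 0.084] [-0.12  -0.073]
-0.08 85 [0.039 0.082 0.097] [-0.119 -0.075]
-0.06 81 [0.058 0.099 0.11 ] [-0.119 -0.075]
-0.04 72 [0.068 0.11  0.119] [-0.12  -0.074]
-0.02 41 [0.081 0.116 0.132] [-0.117 -0.07 ]
-0.0 14 [0.113 0.13  0.137] [-0.099 -0.067]
top 702
-0.12 52 [0.056 0.061 0.066] [-0.116 -0.074]
-0.1 131 [0.062 0.071 0.079] [-0.116 -0.073]
-0.08 139 [0.078 0.085 0.094] [-0.116 -0.072]
-0.06 149 [0.09  0.1   0.109] [-0.116 -0.072]
-0.04 147 [0.104 0.113 0.119] [-0.115 -0.072]
-0.02 83 [0.103 0.116 0.121] [-0.116 -0.075]
```

Emit:
arm_command:
  rows:
    - {"travel":[-0.06,0,-0.06],"roll":0}
    - {"travel":[-0.13,0,-0.113],"roll":0}
    - {"travel":[-0.2,0,-0.16],"roll":0}
    - {"travel":[-0.275,0,-0.2],"roll":0}
    - {"travel":[-0.35,0,-0.22],"roll":0}
    - {"travel":[-0.43,0,-0.235],"roll":0}
    - {"travel":[-0.51,0,-0.245],"roll":0}
    - {"travel":[-0.59,0,-0.25],"roll":0}

```text
time: 38.95
tcp_pos: [0.4916, 0.2044, 0.1601]
tool_rot: [[-0.556, 0.831, 0.002], [0.831, 0.556, 0.0], [-0.001, 0.002, -1.0]]
force: [-0.5, 0.9, 3.6]
grip_width: 0.388
grip_force: 19.6
```

```bash
python3 bt.py -.094
```

```text
tcp tnz [-0.094 -0.088  0.16 ] 0.38846365078352113 [-0.5  0.9  3.6]
side 392
-0.14 99 [0.036 0.059 0.086] [-0.119 -0.074]
-0.12 175 [0.041 0.106 0.139] [-0.119 -0.075]
-0.1 98 [0.04  0.129 0.171] [-0.119 -0.072]
-0.08 20 [0.077 0.119 0.171] [-0.119 -0.085]
top 34
-0.12 24 [0.127 0.132 0.137] [-0.116 -0.089]
-0.1 10 [0.129 0.135 0.14 ] [-0.117 -0.096]
```

Emit:
arm_command:
  rows:
    - {"travel":[0,0,-0.13],"roll":0}
    - {"travel":[0.2,0,-0.13],"roll":0}
    - {"travel":[0.4,0,-0.13],"roll":0}
    - {"travel":[0.6,0,-0.13],"roll":0}
    - {"travel":[0.7,0,-0.1],"roll":0}
    - {"travel":[0.7,0,0],"roll":0}
    - {"travel":[0.7,0,0.08],"roll":0}
    - {"travel":[0.7,0,0.08],"roll":0}

```text
time: 39.85
tcp_pos: [0.4323, 0.2912, 0.1446]
tool_rot: [[-0.556, 0.831, -0.002], [0.831, 0.556, -0.002], [-0.001, -0.003, -1.0]]
force: [0.2, -0.3, -2.4]
grip_width: 0.387
grip_force: 20.0
```

Emit:
arm_command:
  rows:
    - {"travel":[0,0,0.03],"roll":0}
    - {"travel":[0,0,0.055],"roll":0}
    - {"travel":[0,0,0.055],"roll":0}
    - {"travel":[-0.05,0,0.055],"roll":0}
    - {"travel":[-0.1,0,0.055],"roll":0}
    - {"travel":[-0.15,0,0.055],"roll":0}
    - {"travel":[-0.18,0,0.055],"roll":0}
    - {"travel":[-0.18,0,0.055],"roll":0}

```text
time: 40.65
tcp_pos: [0.4488, 0.269, 0.1408]
tool_rot: [[-0.555, 0.832, 0.003], [0.832, 0.555, 0.001], [-0.001, 0.003, -1.0]]
force: [-1.2, -1.2, 8.0]
grip_width: 0.373
grip_force: 18.6
```

```bash
python3 tilt.py -.094
```

```text
tcp tnz [-0.093 -0.01   0.141] 0.37318670311541136 [-1.2 -1.2  8. ]
-n face: n,dn/dz [-0.0293 -0.0275 -0.0271 -0.0264 -0.0262 -0.0255] 0.068
-t face: t,dt/dz [-0.1192 -0.1198 -0.1198 -0.1189 -0.1193 -0.1192] 0.007
```

Emit:
arm_command:
  rows:
    - {"travel":[-0.03,0,0],"roll":0}
    - {"travel":[-0.055,0,0],"roll":0}
    - {"travel":[-0.055,0,0],"roll":0}

```text
time: 41.0
tcp_pos: [0.4526, 0.2625, 0.1394]
tool_rot: [[-0.555, 0.832, 0.001], [0.832, 0.555, 0.0], [-0.0, 0.001, -1.0]]
force: [-1.4, -1.2, 5.8]
grip_width: 0.367
grip_force: 18.6
```

Emit:
arm_command:
  rows:
    - {"travel":[0,0,0],"roll":0}
    - {"travel":[0,0,0],"roll":0}
    - {"travel":[0,0,0],"roll":0}
    - {"travel":[0,0,-0.1],"roll":0}
    - {"travel":[0,0,-0.3],"roll":0}
    - {"travel":[0,0,-0.6],"roll":0}
    - {"travel":[0,0,-0.6],"roll":0}
  jaw: 52

```text
time: 41.7
tcp_pos: [0.4537, 0.2642, 0.2374]
tool_rot: [[-0.557, 0.831, 0.011], [0.831, 0.557, 0.005], [-0.002, 0.012, -1.0]]
force: [-0.1, 0.3, 1.1]
grip_width: 0.603
grip_force: 0.0
```

Emit:
arm_command:
  rows:
    - {"travel":[0.2,0.3,0],"roll":0}
    - {"travel":[0.4,0.6,0],"roll":0}
    - {"travel":[0.5,0.63,0],"roll":0}
    - {"travel":[0.5,0.63,0],"roll":0}
    - {"travel":[0.5,0.63,0],"roll":0}

```text
time: 42.2
tcp_pos: [0.4885, 0.3783, 0.229]
tool_rot: [[-0.557, 0.83, 0.0], [0.83, 0.557, -0.001], [-0.0, -0.0, -1.0]]
force: [-0.7, -0.7, 0.6]
grip_width: 0.603
grip_force: 0.0
```

```bash
python3 tilt.py -.094; python3 tilt.py -.19;python3 - <<'E'
from h import *
s=r.read_state();p=s["tcp_pos"];R=s["tool_rot"];print(p,s["time"])
print("to C",((np.array([.5220-.0335,.3300+.0497,.040])-p)@R/.15).round(3))
E
```

```text
tcp tnz [0.001 0.058 0.229] 0.6032468025759675 [-0.7 -0.7  0.6]
-n face: n,dn/dz [-0.0293 -0.0296 -0.0298 -0.0302 -0.0307 -0.0299] -0.019
-t face: t,dt/dz [-0.1198 -0.1206 -0.1206 -0.1192 -0.119  -0.1192] 0.026
tcp tnz [0.001 0.058 0.229] 0.6036406020734844 [-0.6  0.4 -0.1]
-n face: n,dn/dz [-0.0092 -0.01   -0.0104 -0.0099 -0.0094 -0.0098] -0.002
-t face: t,dt/dz [-0.2144 -0.214  -0.2142 -0.214  -0.2146 -0.2155] -0.021
[0.48873639 0.37739582 0.22960102] 42.3
to C [0.014 0.006 1.264]
```

B stands. Now the same sequence for C.

Emit:
arm_command:
  rows:
    - {"travel":[0.01,0.005,0.3],"roll":0}
    - {"travel":[0.01,0.005,0.6],"roll":0}
    - {"travel":[0.01,0.005,0.8],"roll":0}
    - {"travel":[0.01,0.005,0.8],"roll":0}

```text
time: 42.7
tcp_pos: [0.4863, 0.377, 0.1034]
tool_rot: [[-0.555, 0.832, -0.008], [0.832, 0.555, -0.006], [-0.0, -0.009, -1.0]]
force: [0.2, 0.1, -0.3]
grip_width: 0.608
grip_force: 0.0
```

Emit:
arm_command:
  rows:
    - {"travel":[0,0,0.2],"roll":0}
    - {"travel":[0,0,0.4],"roll":0}
    - {"travel":[0,0,0.46],"roll":0}
    - {"travel":[0,0,0.46],"roll":0}
    - {"travel":[0,0,0.46],"roll":0}

```text
time: 43.2
tcp_pos: [0.4895, 0.3803, 0.0426]
tool_rot: [[-0.556, 0.831, 0.003], [0.831, 0.556, 0.002], [0.0, 0.003, -1.0]]
force: [-0.2, 0.3, -0.0]
grip_width: 0.608
grip_force: 0.0
```

Emit:
arm_command:
  rows:
    - {"travel":[0,0,0],"roll":0}
    - {"travel":[0,0,0],"roll":0}
    - {"travel":[0,0,0],"roll":0}
    - {"travel":[0,0,0],"roll":0}
    - {"travel":[0,0,0],"roll":0}
    - {"travel":[0,0,0],"roll":0}
  jaw: 0
  force: 20

```text
time: 43.8
tcp_pos: [0.4894, 0.3806, 0.0424]
tool_rot: [[-0.557, 0.831, 0.003], [0.831, 0.557, 0.002], [0.0, 0.004, -1.0]]
force: [-0.6, 0.5, 6.2]
grip_width: 0.391
grip_force: 22.8
```

Emit:
arm_command:
  rows:
    - {"travel":[-0.05,0,-0.08],"roll":0}
    - {"travel":[-0.1,0,-0.153],"roll":0}
    - {"travel":[-0.14,0,-0.23],"roll":0}
    - {"travel":[-0.175,0,-0.3],"roll":0}
    - {"travel":[-0.22,0,-0.37],"roll":0}
    - {"travel":[-0.27,0,-0.433],"roll":0}
    - {"travel":[-0.32,0,-0.49],"roll":0}
    - {"travel":[-0.38,0,-0.547],"roll":0}

```text
time: 44.6
tcp_pos: [0.52, 0.3333, 0.1242]
tool_rot: [[-0.557, 0.83, 0.0], [0.83, 0.557, 0.003], [0.003, 0.002, -1.0]]
force: [-3.8, 3.5, 3.1]
grip_width: 0.389
grip_force: 19.8
```

```bash
python3 bt.py 0.001
```

```text
tcp tnz [0.002 0.003 0.124] 0.38898178955776846 [-3.8  3.5  3.1]
side 400
-0.12 42 [0.05  0.062 0.068] [-0.023  0.021]
-0.1 82 [0.037 0.071 0.084] [-0.026  0.02 ]
-0.08 73 [0.04  0.085 0.095] [-0.026  0.019]
-0.06 84 [0.055 0.098 0.11 ] [-0.025  0.02 ]
-0.04 70 [0.073 0.109 0.121] [-0.024  0.02 ]
-0.02 39 [0.082 0.115 0.135] [-0.025  0.012]
-0.0 10 [0.125 0.129 0.135] [-0.003  0.01 ]
top 685
-0.12 52 [0.056 0.062 0.065] [-0.022  0.02 ]
-0.1 126 [0.064 0.071 0.08 ] [-0.021  0.022]
-0.08 134 [0.077 0.086 0.094] [-0.021  0.022]
-0.06 142 [0.091 0.1   0.108] [-0.021  0.022]
-0.04 140 [0.106 0.113 0.12 ] [-0.02   0.023]
-0.02 91 [0.101 0.117 0.121] [-0.02   0.021]
```

Same state as bottle B had at this point, so I'll repeat the rest. The gripper stays clear of the jars.

Emit:
arm_command:
  rows:
    - {"travel":[-0.06,0,-0.06],"roll":0}
    - {"travel":[-0.13,0,-0.113],"roll":0}
    - {"travel":[-0.2,0,-0.16],"roll":0}
    - {"travel":[-0.275,0,-0.2],"roll":0}
    - {"travel":[-0.35,0,-0.22],"roll":0}
    - {"travel":[-0.43,0,-0.235],"roll":0}
    - {"travel":[-0.51,0,-0.245],"roll":0}
    - {"travel":[-0.59,0,-0.25],"roll":0}

```text
time: 45.5
tcp_pos: [0.5704, 0.258, 0.1606]
tool_rot: [[-0.556, 0.831, 0.002], [0.831, 0.556, 0.0], [-0.001, 0.002, -1.0]]
force: [-0.9, 1.2, 3.9]
grip_width: 0.389
grip_force: 19.6
```

Emit:
arm_command:
  rows:
    - {"travel":[0,0,-0.13],"roll":0}
    - {"travel":[0.2,0,-0.13],"roll":0}
    - {"travel":[0.4,0,-0.13],"roll":0}
    - {"travel":[0.6,0,-0.13],"roll":0}
    - {"travel":[0.7,0,-0.1],"roll":0}
    - {"travel":[0.7,0,0],"roll":0}
    - {"travel":[0.7,0,0.08],"roll":0}
    - {"travel":[0.7,0,0.08],"roll":0}

```text
time: 46.3
tcp_pos: [0.5113, 0.3445, 0.1448]
tool_rot: [[-0.556, 0.832, -0.002], [0.832, 0.556, -0.002], [-0.001, -0.003, -1.0]]
force: [-0.3, -0.4, -1.5]
grip_width: 0.382
grip_force: 20.0
```

Emit:
arm_command:
  rows:
    - {"travel":[0,0,0.03],"roll":0}
    - {"travel":[0,0,0.055],"roll":0}
    - {"travel":[0,0,0.055],"roll":0}
    - {"travel":[-0.05,0,0.055],"roll":0}
    - {"travel":[-0.1,0,0.055],"roll":0}
    - {"travel":[-0.15,0,0.055],"roll":0}
    - {"travel":[-0.2,0,0.055],"roll":0}
    - {"travel":[-0.22,0,0.055],"roll":0}

```text
time: 47.1
tcp_pos: [0.5309, 0.3172, 0.1405]
tool_rot: [[-0.555, 0.832, 0.002], [0.832, 0.555, 0.001], [-0.001, 0.002, -1.0]]
force: [-1.8, -1.0, 4.9]
grip_width: 0.369
grip_force: 18.6
```

```bash
python3 tilt.py 0.001
```

```text
tcp tnz [ 0.002 -0.016  0.141] 0.36876078922383193 [-1.8 -1.   4.9]
-n face: n,dn/dz [-0.0301 -0.03   -0.0307 -0.0303 -0.0296 -0.0298] 0.008
-t face: t,dt/dz [-0.024  -0.0238 -0.0244 -0.0243 -0.024  -0.0237] 0.004
```

Bottle C is upright. I'll release it, retreat, and do the final check.

Emit:
arm_command:
  rows:
    - {"travel":[0,0,0],"roll":0}
    - {"travel":[0,0,0],"roll":0}
    - {"travel":[0,0,0],"roll":0}
    - {"travel":[0,0,-0.1],"roll":0}
    - {"travel":[0,0,-0.3],"roll":0}
    - {"travel":[0,0,-0.6],"roll":0}
    - {"travel":[0,0,-0.8],"roll":0}
    - {"travel":[0,0,-0.8],"roll":0}
  jaw: 52

```text
time: 47.95
tcp_pos: [0.5305, 0.3195, 0.2672]
tool_rot: [[-0.557, 0.831, 0.01], [0.831, 0.557, 0.005], [-0.001, 0.011, -1.0]]
force: [0.6, -0.9, 1.0]
grip_width: 0.607
grip_force: 0.0
```

Emit:
arm_command:
  rows:
    - {"travel":[-0.3,0,0],"roll":0}
    - {"travel":[-0.6,0,0],"roll":0}
    - {"travel":[-1,0,0],"roll":0}
    - {"travel":[-1,0,0],"roll":0}
    - {"travel":[-1,0,0],"roll":0}

```text
time: 48.45
tcp_pos: [0.6135, 0.1924, 0.2586]
tool_rot: [[-0.554, 0.833, -0.001], [0.833, 0.554, -0.0], [0.0, -0.001, -1.0]]
force: [0.3, 0.0, 0.3]
grip_width: 0.61
grip_force: 0.0
```

```bash
for t in -.19 -.094 .001; do python3 tilt.py $t; done
python3 - <<'E'
from h import *
im,d,P=cloud("side"); save(im[60:340,110:430],"s10.png",2.5)
c=(.667,-.192);rad=.12
for n in ("side","top"):
    im,d,P=cloud(n)
    q=P[box(P,im,(c[0]-rad,c[0]+rad),(c[1]-rad,c[1]+rad),(.075,.1))]; print(n,circ(cv2.convexHull(q[:,:2].astype(np.float32))[:,0]))
E
```

```text
tcp tnz [ 0.    -0.166  0.259] 0.609740600970036 [0.3 0.  0.3]
-n face: n,dn/dz [-0.0098 -0.0087 -0.0091 -0.0099 -0.0101 -0.0095] -0.01
-t face: t,dt/dz [-0.214  -0.2142 -0.2153 -0.2145 -0.2147 -0.2161] -0.031
tcp tnz [ 0.001 -0.164  0.259] 0.6121929518991801 [ 0.8 -0.1  0. ]
-n face: n,dn/dz [-0.0301 -0.0293 -0.0292 -0.0291 -0.0287 -0.0287] 0.024
-t face: t,dt/dz [-0.1203 -0.1204 -0.1201 -0.1201 -0.1201 -0.1196] 0.012
tcp tnz [ 0.001 -0.163  0.259] 0.6107258969749441 [-0.1  0.7  0.6]
-n face: n,dn/dz [-0.0308 -0.0328 -0.0319 -0.0305 -0.0308 -0.0306] 0.024
-t face: t,dt/dz [-0.0256 -0.0245 -0.0245 -0.0251 -0.0252 -0.0251] -0.001
side (array([ 0.6667, -0.198 ]), np.float64(0.1838), 32)
top (array([ 0.6656, -0.1942]), np.float64(0.1829), 53)
```

View pics/s10.png

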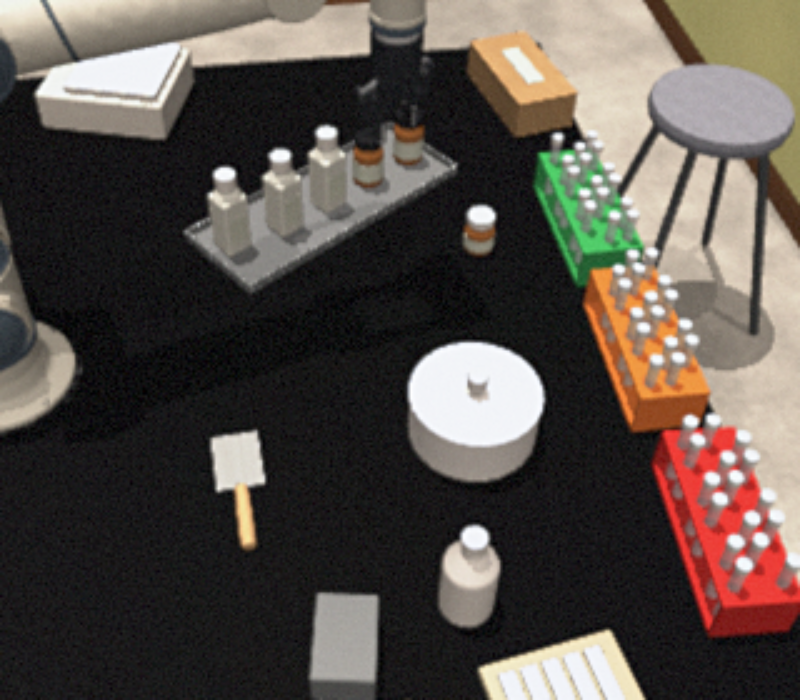

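The three bottles stand in the row at (230,215), (284,195) and (327,172), both jars are standing, and the lid is seated at (476,395). The rest of the bench looks undisturbed.

```bash
python3 -c "
from rig import workorder
print(workorder.sign_off())"
```

```text
the job is handed in; nothing more can be done
None
```

The job is handed in: by my last measurements both other dishes are nested in dish1 (dish4 was absent) with the lid seated, all three bottles stand in the tray's row, and the jars and other things are in place; the hand-in gave no verdict.

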